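# Clear the pile off the supper plate

## Task

When the desk was wiped, everything got piled up on my plate, and I want to eat now: put each thing back in the middle of its own place - the red timer in the blue felt tray, the glass jar on the cork coaster, the fork lengthwise in the white cutlery tray, and the oak box on the plywood riser, square with it. Set everything down gently and right way up, do not drop anything, and never tip the jar. Leave the empty plate where it is and don't knock the mug.

Things in the scene. Friction and masses are not known exactly. Their poses are not given: they have to be found in the camera images.
- timer: Red kitchen timer: round white base 50 mm across and 16 mm tall with a red dial (47 mm across) and a red grip bar on top, 34 mm tall in all, 70 g. At the start it stands on the lid of the jar, as the top of the pile. Origin: centre of its underside; z up; x along the grip bar.
- jar: Frosted glass jar with an aluminium screw lid (stays shut): upright cylinder 64 mm across, 68 mm tall (glass up to 55 mm, lid 62 mm across above that), about 240 g. At the start it stands on the hinge half of the oak box's lid, its centre about 27 mm from the box's centre. Origin: centre of its underside; z up.
- fork: Steel fork, 160 mm long, lying flat, 45 g. At the start it lies across the latch half of the oak box's lid, about 42 mm from the box's centre and roughly square to the box's length, both ends jutting out over the sides. Origin: middle of its length, on its underside; x runs along the fork towards the tines, z up. Handle 12 mm wide and 5.5 mm thick from x = -80 to +14 mm, then a thin neck 8 mm wide, from x = 30 mm a head 24 mm wide. It balances at about x = -5 mm.
- oak_box: Warm brown oak box with brass hinges on one short end and a brass latch on the other; the lid is latched and stays shut. 124 mm long (x), 66 mm wide (y), 46 mm tall, about 300 g, plain side faces. At the start it stands on the plate, in any direction, and carries the jar and the fork. Origin: centre of its underside; x along its length towards the latch, z up.
- plate: Loose cream ceramic plate, 216 mm across, 450 g; flat well 150 mm across with its upper face 6 mm above the desk, rim rising to 17 mm at the edge. The pile stands on it. Stays where it is. Origin: centre of its underside; z up.
- felt_tray: Fixed, standing flat on the desk. The timer's place: square blue catch-all tray with a blue felt lining, 100 x 100 mm outside, 92 x 92 mm inside, walls 4 mm thick and 12 mm tall, inner floor 4 mm above the desk. Origin: centre of its underside; x and y along its sides.
- coaster: Fixed, standing flat on the desk. The jar's place: round cork coaster, 100 mm across and 6 mm thick. Origin: centre of its underside.
- cutlery_tray: Fixed, standing flat on the desk. The fork's place: long shallow white cutlery tray, 200 mm (x) by 80 mm (y) outside, 192 x 72 mm inside, walls 4 mm thick and 12 mm tall, inner floor 4 mm above the desk. Origin: centre of its underside; x along its length.
- riser: Fixed, standing flat on the desk. The oak box's place: low pale plywood desk riser (a small bench with two end legs, open between them), top 170 mm (x) by 110 mm (y), flat, 60 mm above the desk. Origin: centre of its underside, on the desk; x along its length.
- mug: Loose mustard-yellow ceramic mug, 76 mm across, 85 mm tall, its handle reaching 75 mm from the centre along its y axis, 300 g. Not part of the job: leave it standing. Origin: centre of its underside.
Mind the look-alikes: they are no part of the job. What is meant by the oak_box is not purple, and is the smaller of those in its own colour.

How it is judged:
By the outcome, as a careful person would: the job done as asked, in the order asked, and still so for the second after the job is handed in, with the robot touching nothing.
It also fails if it takes over 128 s, if anything falls off the work surface, if the arm or the gripper's body presses on something with over 40 N, if the wrist force passes 120 N, or if a joint passes its speed limit or range.

## Robot

A 6-joint arm with a two-finger parallel gripper is mounted at the origin on the work surface. World frame = base frame: x ahead of the robot, y to its left, z up, the work surface at z = 0. Lengths are in m, angles in rad, forces in N, time in s.
With the tool pointing down it reaches from about 0.325 to 0.85 m from the base axis. Payload 15.5 kg.
Tool frame: the origin (TCP) lies midway between the tips of the shut fingers; the grasp point (between the pads) lies 19 mm behind it; x points along the fingers, y is the direction in which the jaws open and shut, and the axes are right-handed (so a half turn about x gives the same grasp; the last joint's range is limited). The gripper opens to 91 mm and grips with 3 to 60 N. Pads are 32 mm wide; open, the fingers measure 118 mm over their backs; the gripper's body (76 mm by 178 mm) begins 60 mm behind the grasp point.
Start: joints at [-1.244, 0.494, 1.345, -0, 1.302, -0.096], TCP at [0.256, -0.57, 0.189] pointing down, gripper open.
Joint ranges: [-2.91, 2.91], [-0.82, 2.16], [0.22, 2.67], [-1.22, 4.37], [0.12, 2.79], [-3.08, 3.08]. Speed limits (rad/s): [1.89, 1.89, 2.57, 3.01, 3.01, 3.01].

## Interface

Orientations are given as a unit quaternion [x, y, z, w].
In Python, from bench import telemetry, vision, order gives the robot as it stands.
- The arm moves only by the shell command python3 -m pendant 'ROWS' [OPENING] [FORCE]. ROWS is JSON, a list of rows, each a list of 2 entries, a list of its own where there are three numbers: the shift along the tool's x, y, z as a fraction of full scale, then the turn, a rotation vector about the tool's x, y, z as a fraction of full scale. In form: [[[x, y, z], [wx, wy, wz]], ...]. A call has 1 to 8 rows; each row is the pose to reach, as a shift and turn from the pose commanded when the call began, along the tool's axes at that moment; what a row does not reach only later rows make up. Full scale, the value 1, is 0.15 m for a shift and 30 degrees for a turn. A row lasts 1/10 s, in which the tool goes at most 50 mm and 8.59 degrees, less where a joint would pass 70% of its speed; a pose out of reach is approached as far as the arm can. A call with a number of a shift or a turn outside -1 to 1 is refused whole. A call with a gripper value outside its range is refused whole. OPENING is the closure, from 0 (fully open) to 1 (shut), set as the call begins (- or left out, the last holds). The fingers move at their own pace and stop on an object; FORCE is the grip in N (left out, the last holds). Time passes only in rows, so rows that repeat a pose let the fingers close. It gives the time, the measured TCP pose, the force and the opening at its end, in the units of the state.
- telemetry.sense(): the state, without advancing time (a new reading comes with each control period).
- vision.snapshot(name): name is "scene" or "top"; returns a dict with "frame" (400x640x3 uint8, red, green, blue), "z_map" (400x640 float32, m along the optical axis (not along the pixel's ray), 0 where there is no reading), "K" (3x3 intrinsics, pixels), "dist_coeffs" ([k1, k2, p1, p2, k3] as OpenCV has them; the pictures are not rectified), "R" (3x3) and "t" (3): a world point X has camera coordinates R X + t. Camera axes: x right, y down, z forward; pixel columns grow to the right and rows downward; lengths in m; the calibration is good to about 2 mm. A picture is of the moment at which its call begins.
- order.hand_in(): hands the job in, once; it reports no verdict.
The state is a dict: "time_s": time; "qpos": joint angles; "qd": joint speeds; "joint_torque": joint torques, N m; "position": TCP position; "orientation": TCP orientation; "contact_force": force on the tool from outside, world axes, zero at the start; "ft_torque": the same for the moment, N m; "opening": finger opening in m.
Only numpy, scipy, OpenCV 4.12 (cv2) and the standard library are available. Lean on these libraries where they do the work, as an engineer would, in place of code of your own. Each camera call takes 0.05 s, during which the arm holds its last target.

## Working session

There is one attempt and no reset: what is moved stays moved. The work goes in short steps, Python scripts to look and compute and a shell command to move; the robot and the scene stay as the last step left them, time stands still between calls to the robot, and variables do not carry over. Pictures are saved under pics/ and viewed, and the job is handed in when it is done.

```bash
ls; mkdir -p pics
python3 - <<'E'
from bench import telemetry, vision
import cv2
print(telemetry.sense())
for n in("scene","top"):
    s=vision.snapshot(n); cv2.imwrite(f"pics/{n}0.png",s["frame"][:,:,::-1])
    print(n,s["K"],s["dist_coeffs"],s["R"],s["t"])
E
```

```text
pics
{'time_s': 0.0, 'qpos': array([-1.24353393e+00,  4.94175160e-01,  1.34612077e+00, -2.73404951e-05,
        1.30251292e+00, -9.54695710e-02]), 'qd': array([-9.58217690e-04,  6.60661208e-04, -1.86284696e-03, -7.52592585e-04,
       -2.27063550e-05, -9.28845032e-04]), 'joint_torque': array([-4.54979090e-03, -8.78826928e+01, -3.81856155e+01,  7.03265425e-02,
        5.31487959e-02, -1.34445986e-04]), 'position': array([ 0.25628707, -0.56958691,  0.18854679]), 'orientation': array([-0.69131065, -0.14877646,  0.69142861, -0.1479244 ]), 'contact_force': array([ 0.26818781, -0.89597683,  0.71952284]), 'ft_torque': array([ 0.02934915, -0.05908507,  0.02837003]), 'opening': 0.09122155600468969}
scene [[432.48089759   0.         314.30892786]
 [  0.         432.48089759 196.22822537]
 [  0.           0.           1.        ]] [-0.09577834  0.          0.          0.          0.        ] [[-0.09859019  0.9951034  -0.00701397]
 [ 0.68880149  0.06315285 -0.72219403]
 [-0.71821479 -0.07603248 -0.69165496]] [ 0.06560515 -0.24137694  1.71721839]
top [[418.89553524   0.         316.70753183]
 [  0.         418.89553524 202.37842157]
 [  0.           0.           1.        ]] [-0.06494221  0.          0.          0.          0.        ] [[-0.00219244 -0.99985422  0.01693308]
 [-0.99766783  0.00103182 -0.0682484 ]
 [ 0.06822098 -0.01704322 -0.99752465]] [-0.03092275  0.47911903  1.08428264]
```

View pics/scene0.png

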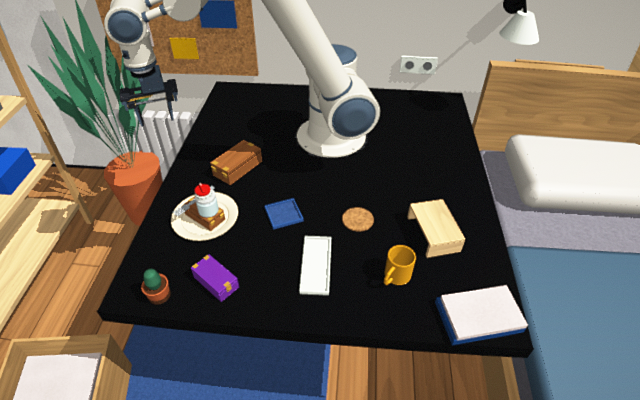

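View pics/top0.png

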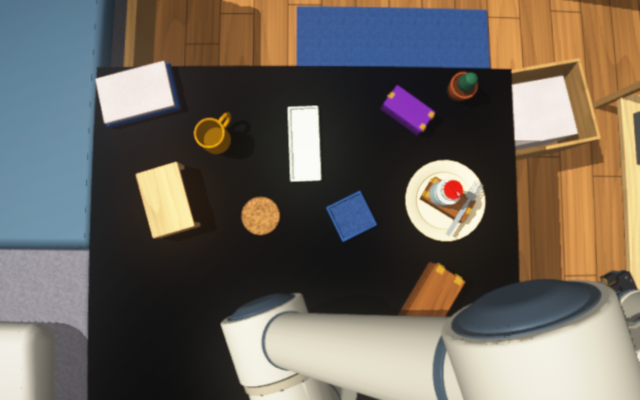

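The oak-coloured boxes are the small one under the jar on the plate (scene 207,217 / top 448,203) and the larger brown one (scene 236,161 / top 433,290). There is also a purple one (scene 215,277). By the description I want the small one on the plate, and I'll check it in close crops.

```bash
cat > h.py <<'E'
import numpy as np, cv2
from bench import telemetry, vision
from scipy.spatial.transform import Rotation as Rn
def snap(n): return vision.snapshot(n)
def ray(s,uv):
    p=cv2.undistortPoints(np.array(uv,float).reshape(-1,1,2),s["K"],s["dist_coeffs"]).reshape(-1,2)
    d=np.c_[p,np.ones(len(p))]@s["R"]; c=-s["R"].T@s["t"]; return c,d
def onplane(s,uv,z):
    c,d=ray(s,uv); return c+d*((z-c[2])/d[:,2])[:,None]
def cloud(s):
    h,w=s["z_map"].shape; u,v=np.meshgrid(np.arange(w),np.arange(h))
    c,d=ray(s,np.c_[u.ravel(),v.ravel()]); P=c+d*s["z_map"].reshape(-1,1)
    P[s["z_map"].ravel()==0]=np.nan
    return P.reshape(h,w,3)
def proj(s,X):
    return cv2.projectPoints(np.array(X,float).reshape(-1,3),cv2.Rodrigues(s["R"])[0],s["t"],s["K"],s["dist_coeffs"])[0].reshape(-1,2)
def crop(s,c,r,f,name):
    x,y=c; im=s["frame"][max(0,y-r):y+r,max(0,x-r):x+r,::-1]
    cv2.imwrite(name,cv2.resize(im,None,fx=f,fy=f,interpolation=cv2.INTER_CUBIC))
def tool():
    st=telemetry.sense(); return np.array(st["position"]),Rn.from_quat(st["orientation"]).as_matrix(),st
E
python3 - <<'E'
from h import *
a=snap("scene");b=snap("top")
np.savez("init.npz",sz=a["z_map"],tz=b["z_map"])
def sc(s,c,r,f):
    x,y=c; return cv2.resize(s["frame"][y-r:y+r,x-r:x+r,::-1],(f*2*r,f*2*r),interpolation=cv2.INTER_CUBIC)
cv2.imwrite("pics/c0.png",np.hstack([sc(a,(205,212),40,5),sc(b,(446,200),40,5)]))
print(tool()[1])
E
```

```text
[[-2.14887446e-04  4.10289317e-01 -9.11955388e-01]
 [ 6.67965212e-04 -9.11955147e-01 -4.10289366e-01]
 [-9.99999754e-01 -6.97320508e-04 -7.80912778e-05]]
```

View pics/c0.png

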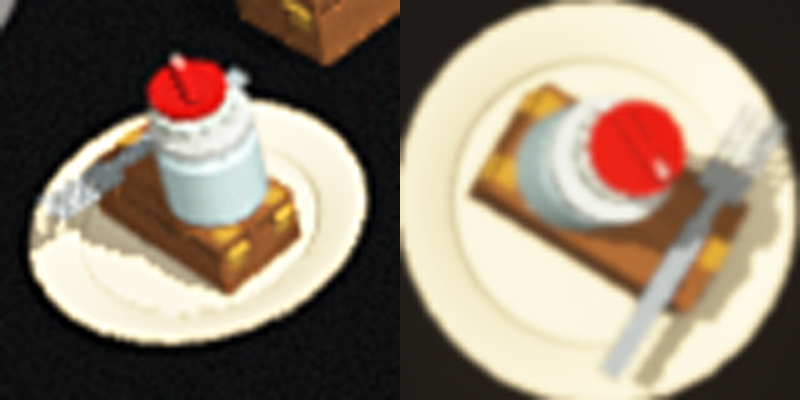

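The crops confirm the choice. The small oak box lies under the jar, with hinges at the upper left and latch at the lower right in the top view. The fork crosses the latch half with its tines at the upper right. Next I measure everything.

```bash
cat > meas.py <<'E'
from h import *
def mask(s,lo,hi,roi):
    hsv=cv2.cvtColor(s["frame"],cv2.COLOR_RGB2HSV)
    m=cv2.inRange(hsv,np.array(lo),np.array(hi)); z=np.zeros_like(m); x0,y0,x1,y1=roi; z[y0:y1,x0:x1]=m[y0:y1,x0:x1]; return z
def big(m):
    c,_=cv2.findContours(m,cv2.RETR_EXTERNAL,cv2.CHAIN_APPROX_NONE); return max(c,key=cv2.contourArea)
def rectw(s,m,z):
    c=big(m); W=onplane(s,c.reshape(-1,2),z)
    r=cv2.minAreaRect((W[:,:2]*1000).astype(np.float32)); return r
E
python3 - <<'E'
from meas import *
a=snap("scene");b=snap("top")
C={n:cloud(s) for n,s in(("s",a),("t",b))}
def red(s,roi):
    return mask(s,(0,190,120),(6,255,255),roi)|mask(s,(174,190,120),(179,255,255),roi)
ps=[]
for n,s,roi in(("s",a,(180,170,230,210)),("t",b,(435,170,475,210))):
    m=red(s,roi);c=big(m); e=cv2.fitEllipse(c) ; print(n,"red",e)
    ps.append(e[0]); P=C[n][m>0]; print(" cloud",np.nanmean(P,0),np.nanpercentile(P[:,2],[5,50,95]))
    W=onplane(s,c.reshape(-1,2),.145); print("circ@.145",cv2.minEnclosingCircle((W[:,:2]*1000).astype(np.float32)))
(c1,d1),(c2,d2)=ray(a,ps[0]),ray(b,ps[1])
A=np.c_[d1[0],-d2[0]]; k=np.linalg.lstsq(A,c2-c1,rcond=None)[0]; print("tri",c1+d1[0]*k[0],c2+d2[0]*k[1])
# targets
blue=lambda s,roi:mask(s,(100,120,50),(125,255,255),roi)
print("felt s",rectw(a,blue(a,(255,190,310,235)),.012)," t",rectw(b,blue(b,(320,180,385,250)),.012))
wh=lambda s,roi:mask(s,(0,0,150),(179,60,255),roi)
print("cut s",rectw(a,wh(a,(290,225,340,305)),.012)," t",rectw(b,wh(b,(280,95,330,190)),.012))
ck=lambda s,roi:mask(s,(5,60,60),(25,255,255),roi)
for s,roi in((a,(335,200,380,235)),(b,(235,190,285,240))):
    W=onplane(s,big(ck(s,roi)).reshape(-1,2),.006);print("coaster",cv2.minEnclosingCircle((W[:,:2]*1000).astype(np.float32)))
pl=lambda s,roi:mask(s,(10,20,170),(30,255,255),roi)
print("riser t",rectw(b,pl(b,(130,155,190,245)),.06))
for n,s,roi in(("s",a,(400,195,470,260)),("t",b,(130,155,205,245))):
    P=C[n][roi[1]:roi[3],roi[0]:roi[2]].reshape(-1,3); P=P[np.abs(P[:,2]-.06)<.008]
    print("riser cloud",n,len(P),np.nanmedian(P,0),cv2.minAreaRect((P[:,:2]*1000).astype(np.float32)))
for s,roi in((a,(160,185,250,250)),(b,(395,150,495,250))):
    W=onplane(s,big(mask(s,(10,10,120),(35,255,255),roi)|wh(s,roi)).reshape(-1,2),.017);print("plate",cv2.minEnclosingCircle((W[:,:2]*1000).astype(np.float32)))
for n,s,roi in(("s",a,(160,180,250,250)),("t",b,(395,150,495,250))):
    P=C[n][roi[1]:roi[3],roi[0]:roi[2]].reshape(-1,3); 
    for lo,hi in((.04,.062),(.110,.128),(.128,.165)):
        Q=P[(P[:,2]>lo)&(P[:,2]<hi)]; print(n,lo,len(Q),np.nanmedian(Q,0))
E
```

```text
s red ((202.17991638183594, 189.5670623779297), (10.500336647033691, 15.058976173400879), 74.20877838134766)
 cloud [ 0.49835852 -0.35392678  0.13813431] [0.0046548  0.14599382 0.15397759]
circ@.145 ((505.1028137207031, -349.85528564453125), 24.8972110748291)
t red ((452.95458984375, 189.12200927734375), (16.7507381439209, 17.31447410583496), 116.1178207397461)
 cloud [ 0.50113293 -0.34960662  0.14752256] [0.14387111 0.14688067 0.15486841]
circ@.145 ((500.3031311035156, -351.840576171875), 22.78407859802246)
tri [ 0.50173655 -0.35251319  0.14109326] [ 0.50166816 -0.35198814  0.14090362]
felt s ((450.5550537109375, -120.80791473388672), (116.60945129394531, 105.30110168457031), 25.831501007080078)  t ((443.9728088378906, -122.10421752929688), (105.11630249023438, 104.48417663574219), 26.369091033935547)
cut s ((643.4212036132812, 1.9898948669433594), (208.22293090820312, 82.13394927978516), 2.2669193744659424)  t ((638.4197387695312, 2.3132095336914062), (202.6947479248047, 82.42073059082031), 2.2945663928985596)
coaster ((449.5404357910156, 118.24303436279297), 53.94546127319336)
coa
[... 220 characters left out ...]
.05937583] ((518.2125244140625, 316.4782409667969), (206.933349609375, 214.00177001953125), 19.669450759887695)
riser cloud t 2934 [0.48260759 0.3535467  0.06052484] ((484.20172119140625, 355.03607177734375), (172.0320281982422, 112.30587005615234), 17.02524757385254)
plate ((474.2579650878906, -375.5718994140625), 122.22904205322266)
plate ((485.2622985839844, -373.42010498046875), 109.4435043334961)
s 0.04 422 [ 0.50736215 -0.39505478  0.05211478]
s 0.11 132 [ 0.52100887 -0.33478323  0.11865175]
s 0.128 194 [ 0.51294609 -0.34780089  0.14468747]
t 0.04 899 [ 0.46938637 -0.39428941  0.05367368]
t 0.11 185 [ 0.48693884 -0.33077578  0.11975429]
t 0.128 371 [ 0.49942712 -0.34577926  0.14614183]
```

Run:
```python
from meas import *
b=snap("top"); a=snap("scene")
P=cloud(b); hsv=cv2.cvtColor(b["frame"],cv2.COLOR_RGB2HSV)
roi=(395,150,495,250); R=np.s_[150:250,395:495]
def m2(s,lo,hi,roi): return mask(s,lo,hi,roi)
br=m2(b,(3,110,40),(25,255,255),roi)&((P[:,:,2]>.046)&(P[:,:,2]<.062)).astype(np.uint8)*255
Q=onplane(b,np.argwhere(br>0)[:,::-1],.052)
print("box",len(Q),cv2.minAreaRect((Q[:,:2]*1000).astype(np.float32)), np.nanmedian(P[br>0],0))
# grey fork
zf=((P[:,:,2]>.035)&(P[:,:,2]<.07)).astype(np.uint8)*255
g=m2(b,(0,0,60),(179,45,215),roi); g[:, :445]=0
gz=g&zf
c=big(gz); print("fork area",cv2.contourArea(c)); F=onplane(b,c.reshape(-1,2),.0565)
print(cv2.minAreaRect((F[:,:2]*1000).astype(np.float32)), np.nanmedian(P[gz>0],0))
# lid
w=m2(b,(0,0,150),(179,40,255),roi)&((P[:,:,2]>.112)&(P[:,:,2]<.128)).astype(np.uint8)*255
c,_=cv2.findContours(w,cv2.RETR_EXTERNAL,cv2.CHAIN_APPROX_NONE); c=np.vstack(c)
L=onplane(b,c.reshape(-1,2),.12); print("lid",cv2.minEnclosingCircle((L[:,:2]*1000).astype(np.float32)),len(L))
vis=np.hstack([cv2.resize(x[R],(390,390),interpolation=0) for x in (br|w,gz)])
cv2.imwrite("pics/m1.png",vis)
```

```text
box 442 ((483.6993408203125, -372.7245178222656), (125.84223937988281, 66.75022888183594), 58.57917022705078) [ 0.46682846 -0.38656944  0.05245111]
fork area 218.0
((462.5190734863281, -406.70233154296875), (23.626968383789062, 157.45516967773438), 55.751487731933594) [ 0.46133981 -0.40599537  0.05749203]
lid ((498.50054931640625, -346.09027099609375), 30.951173782348633) 86
```

View pics/m1.png

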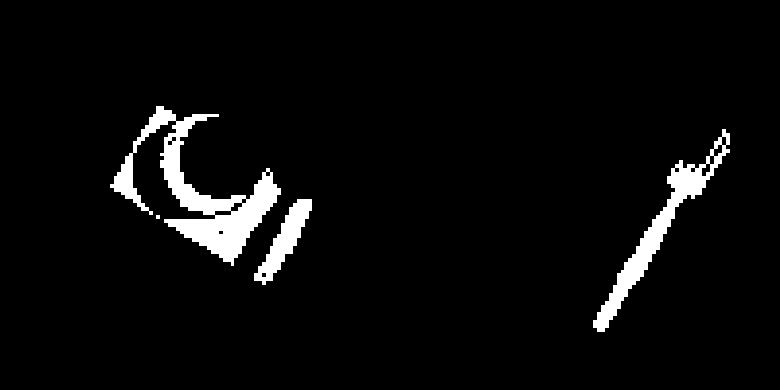

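```bash
cat > to.py <<'E'
import sys
from h import *
# usage: to.py x y z psi(deg of tool y)
x,y,z,psi=map(float,sys.argv[1:5])
p,R,st=tool(); 
cur=np.degrees(np.arctan2(R[1,1],R[0,1]))
d=(psi-cur+90)%180-90
ys=np.radians(cur+d); Y=np.array([np.cos(ys),np.sin(ys),0]); X=np.array([0,0,-1.]); T=np.c_[X,Y,np.cross(X,Y)]
sh=R.T@(np.array([x,y,z])-p)/.15
rv=Rn.from_matrix(R.T@T).as_rotvec(degrees=True)/30
print("t",round(st["time_s"],2),"pos",p.round(4),"psi",cur.round(2),"open",round(st["opening"],4),"F",np.round(st["contact_force"],1),"q6",round(st["qpos"][5],2))
print("shift",sh.round(3),"turn",rv.round(3))
E
python3 to.py .500 -.350 .20 -31.4
```

```text
t 0.4 pos [ 0.2564 -0.5699  0.189 ] psi -65.78 open 0.0913 F [-0.3  0.5 -0.3] q6 -0.1
shift [-0.073 -0.671 -2.082] turn [-1.146 -0.     0.   ]
```

```bash
python3 -m pendant '[[[-0.05,-0.17,-0.3],[-0.25,0,0]],[[-0.07,-0.33,-0.6],[-0.5,0,0]],[[-0.07,-0.5,-0.9],[-0.75,0,0]],[[-0.07,-0.6,-1],[-0.9,0,0]],[[-0.07,-0.6,-1],[-0.9,0,0]],[[-0.07,-0.6,-1],[-0.9,0,0]]]' 0; python3 to.py .500 -.350 .20 -31.4
```

```text
time_s: 1.0
position: [0.3566, -0.4262, 0.1998]
orientation: [-0.638, -0.306, 0.638, -0.306]
contact_force: [0.3, 0.2, -0.4]
opening: 0.0911
t 1.0 pos [ 0.3566 -0.4262  0.1998] psi -38.75 open 0.0911 F [ 0.3  0.2 -0.4] q6 -0.3
shift [-0.001  0.427 -0.994] turn [-0.245  0.001 -0.001]
```

```bash
python3 -m pendant '[[[0,0.14,-0.33],[-0.12,0,0]],[[0,0.28,-0.66],[-0.245,0,0]],[[0,0.427,-0.99],[-0.245,0,0]],[[0,0.427,-0.994],[-0.245,0,0]],[[0,0.427,-0.994],[-0.245,0,0]]]' 0; python3 to.py .500 -.350 .128 -31.4
python3 - <<'E'
from h import *
a=snap("scene");b=snap("top")
def sc(s,c,r,f):
    x,y=c; return cv2.resize(s["frame"][y-r:y+r,x-r:x+r,::-1],(f*2*r,f*2*r),interpolation=cv2.INTER_CUBIC)
cv2.imwrite("pics/c1.png",np.hstack([sc(a,(205,200),50,4),sc(b,(446,200),50,4)]))
E
```

```text
time_s: 1.5
position: [0.5008, -0.3502, 0.1992]
orientation: [-0.617, -0.346, 0.617, -0.346]
contact_force: [-0.8, -0.2, -0.3]
opening: 0.0913
t 1.5 pos [ 0.5008 -0.3502  0.1992] psi -31.39 open 0.0913 F [-0.8 -0.2 -0.3] q6 -0.16
shift [ 0.475 -0.005  0.001] turn [0. 0. 0.]
```

View pics/c1.png

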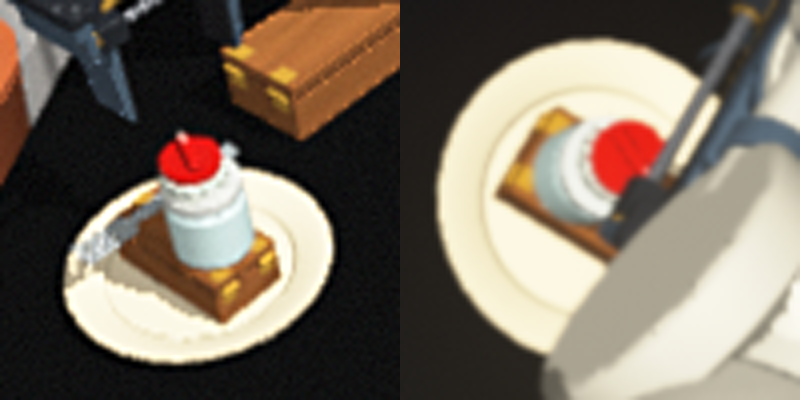

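Run:
```python
from h import *
a=snap("scene");b=snap("top")
def sc(s,c,r,f):
    x,y=c; return cv2.resize(s["frame"][y-r:y+r,x-r:x+r,::-1],(f*2*r,f*2*r),interpolation=cv2.INTER_CUBIC)
cv2.imwrite("pics/c2.png",np.hstack([sc(a,(205,200),50,4),sc(b,(446,200),50,4)]))
p,R,st=tool();print(p)
for s,o in((a,(155,150)),(b,(396,150))):print(proj(s,p),(proj(s,p)-o)*4)
```

```text
[ 0.49837552 -0.35138389  0.19957964]
[[199.18303483 174.06232185]] [[176.73213933  96.24928739]]
[[461.6489695  187.97048008]] [[262.595878   151.88192032]]
```

View pics/c2.png

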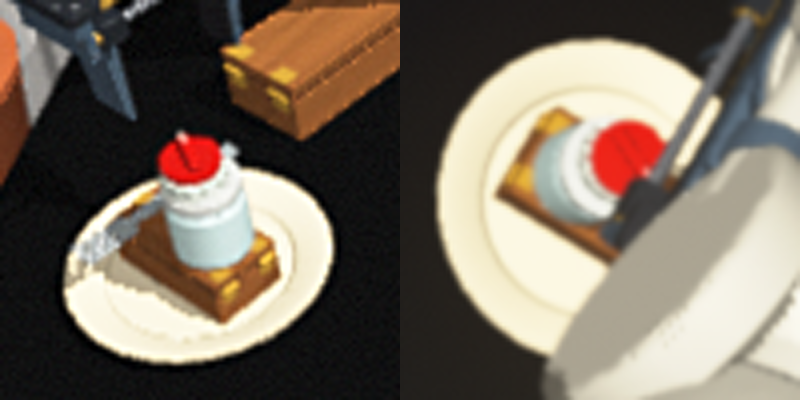

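```bash
python3 -m pendant '[[[0.12,0,0],[0,0,0]],[[0.24,0,0],[0,0,0]],[[0.36,0,0],[0,0,0]],[[0.42,0,0],[0,0,0]],[[0.475,0,0],[0,0,0]],[[0.475,0,0],[0,0,0]],[[0.475,0,0],[0,0,0]]]' 0
python3 -m pendant '[[[0,0,0],[0,0,0]],[[0,0,0],[0,0,0]],[[0,0,0],[0,0,0]],[[0,0,0],[0,0,0]],[[0,0,0],[0,0,0]],[[0,0,0],[0,0,0]],[[0,0,0],[0,0,0]],[[0,0,0],[0,0,0]]]' 1 8
python3 to.py .500 -.350 .128 -31.4
python3 - <<'E'
from h import *
crop(snap("scene"),(205,200),50,8,"pics/c3.png")
E
```

```text
time_s: 2.4
position: [0.4997, -0.3506, 0.1289]
orientation: [0.617, 0.346, -0.617, 0.346]
contact_force: [0.2, -0.7, 0.0]
opening: 0.0911
time_s: 3.2
position: [0.4996, -0.3502, 0.1283]
orientation: [0.617, 0.346, -0.617, 0.346]
contact_force: [-0.7, -0.6, 0.4]
opening: 0.03
t 3.2 pos [ 0.4996 -0.3502  0.1283] psi -31.43 open 0.03 F [-0.7 -0.6  0.4] q6 -0.16
shift [ 0.002  0.001 -0.002] turn [-0.001 -0.     0.   ]
```

View pics/c3.png

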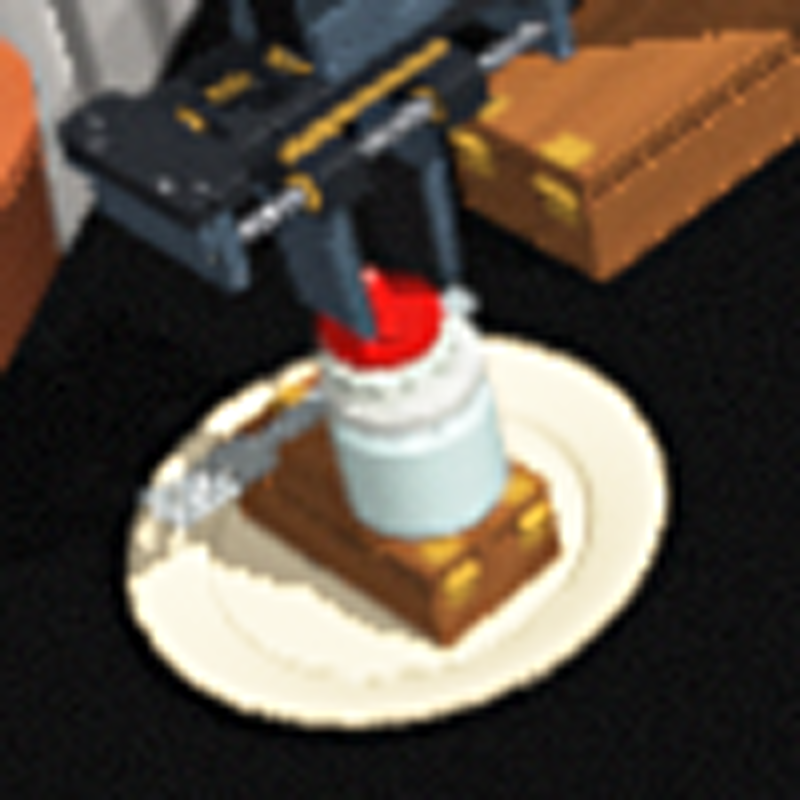

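Run:
```python
from h import *
p,R,st=tool();print(p,st["opening"],st["contact_force"])
a=snap("scene"); b=snap("top")
for s in(a,b):
  print([proj(s,p+k*R[:,1])[0].round(1) for k in(-.015,0,.015)], proj(s,[.5,-.351,.154])[0].round(1))
c=cloud(a)
for uv in((198,189),(200,186),(203,195),(197,180),(205,190)):print(uv,c[uv[1],uv[0]])
crop(b,(446,200),50,8,"pics/c4.png")
```

```text
[ 0.49963375 -0.35022647  0.12836264] 0.026247981063073373 [ 0.15087389 -0.9301403  -0.23388572]
[array([207.5, 189.5]), array([203.9, 192.2]), array([200.2, 195. ])] [202. 186.]
[array([447.4, 195.8]), array([450.5, 190.5]), array([453.5, 185.2])] [454.5 189.3]
(198, 189) [ 0.51868075 -0.35693198  0.15867401]
(200, 186) [ 0.52578751 -0.34491547  0.17806187]
(203, 195) [ 0.52582454 -0.34268991  0.14233285]
(197, 180) [ 0.5273496  -0.34861878  0.20236938]
(205, 190) [ 0.50877662 -0.34064326  0.1468434 ]
```

View pics/c4.png

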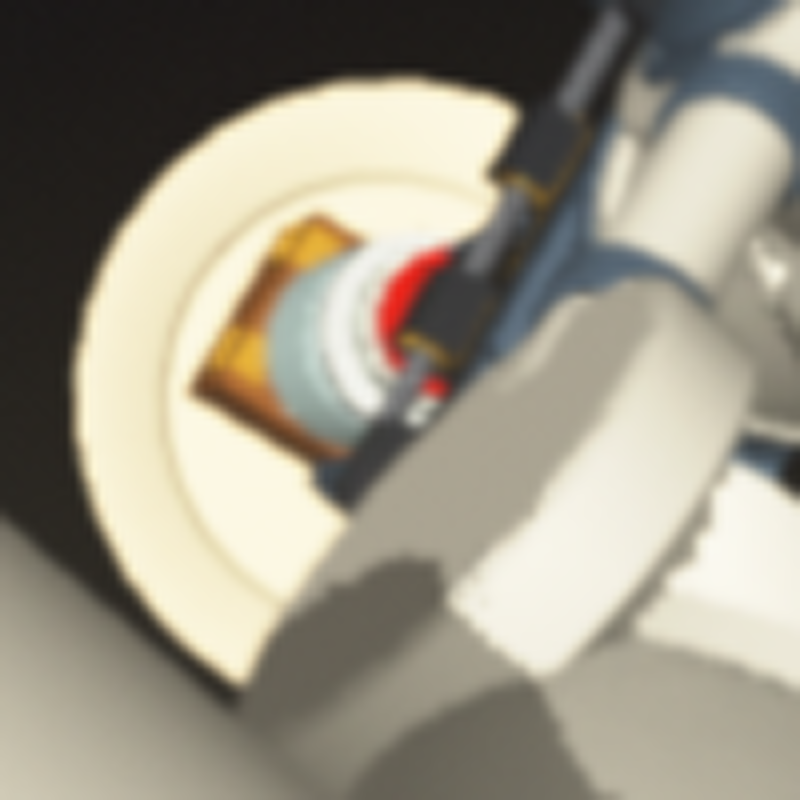

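Run:
```python
from h import *
p,R,st=tool();print(p,st["opening"],st["contact_force"],st["time_s"])
s=snap("scene")
crop(s,(203,187),22,18,"pics/c5.png")
print([proj(s,X)[0].round(1) for X in ([.524,-.365,.128],[.524,-.365,.148],[.511,-.357,.128],[.511,-.357,.148])])
```

```text
[ 0.49964965 -0.35025208  0.1283739 ] 0.01808280045731585 [-0.02985329  0.16272756 -0.54430233] 3.35
[array([196.9, 197.6]), array([195.5, 192.7]), array([200.7, 194.8]), array([199.4, 189.9])]
```

View pics/c5.png

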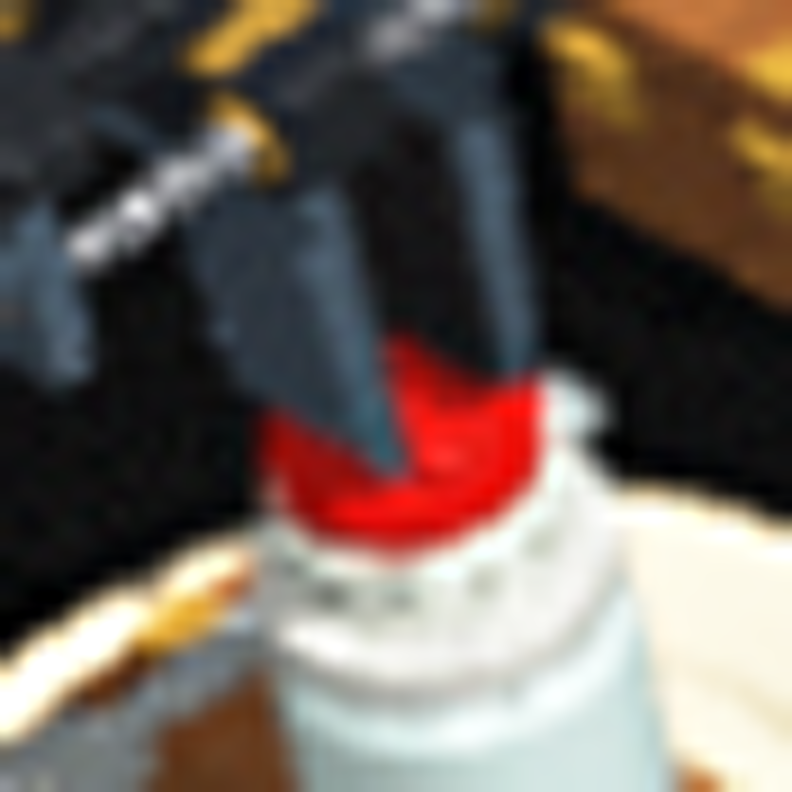

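```bash
python3 -m pendant '[[[0,0,0],[0,0,0]],[[0,0,0],[0,0,0]]]' 1 8; python3 -m pendant '[[[0,0,0],[0,0,0]],[[0,0,0],[0,0,0]],[[0,0,0],[0,0,0]]]' 1 8
python3 - <<'E'
from h import *
s=snap("scene")
crop(s,(203,187),22,18,"pics/c6.png")
E
```

```text
time_s: 3.6
position: [0.4996, -0.3502, 0.1284]
orientation: [-0.617, -0.346, 0.617, -0.346]
contact_force: [0.0, -0.5, -0.6]
opening: 0.0078
time_s: 3.9
position: [0.4996, -0.3502, 0.1284]
orientation: [0.617, 0.346, -0.617, 0.346]
contact_force: [0.0, -0.1, -0.7]
opening: 0.0074
```

View pics/c6.png

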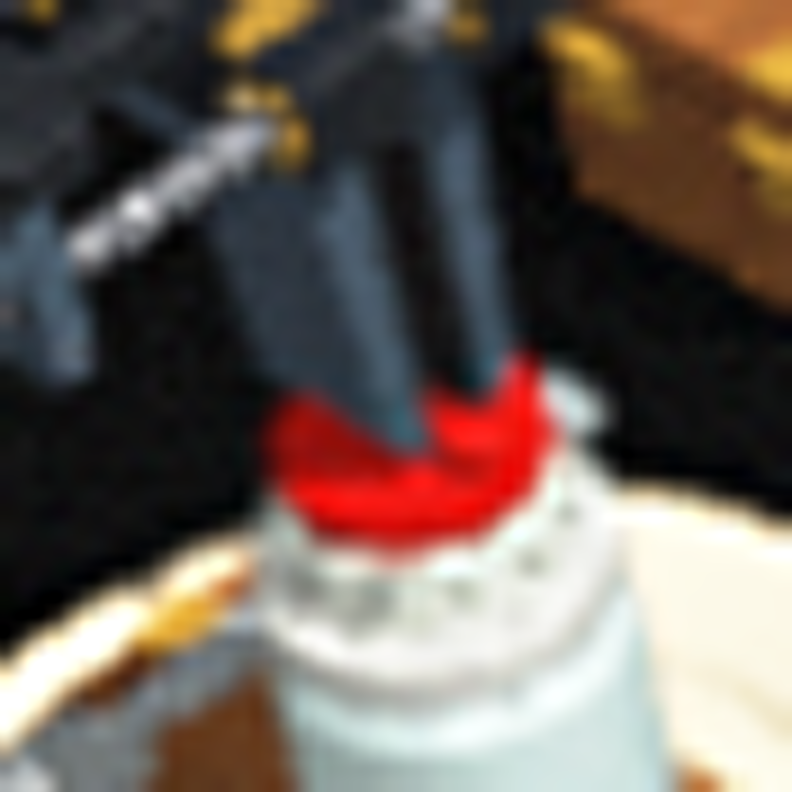

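```bash
python3 -m pendant '[[[0,0,0],[0,0,0]],[[-0.05,0,0],[0,0,0]],[[-0.15,0,0],[0,0,0]],[[-0.3,0,0],[0,0,0]],[[-0.5,0,0],[0,0,0]],[[-0.5,0,0],[0,0,0]]]' 1 15
python3 - <<'E'
from h import *
a=snap("scene");b=snap("top")
def sc(s,c,r,f):
    x,y=c; return cv2.resize(s["frame"][y-r:y+r,x-r:x+r,::-1],(f*2*r,f*2*r),interpolation=cv2.INTER_CUBIC)
cv2.imwrite("pics/c7.png",np.hstack([sc(a,(205,190),40,5),sc(b,(446,200),40,5)]))
E
python3 to.py .444 -.122 .20 -31.4
```

```text
time_s: 4.55
position: [0.5012, -0.3515, 0.2077]
orientation: [0.617, 0.344, -0.616, 0.348]
contact_force: [-0.3, -0.0, -0.8]
opening: 0.0073
t 4.65 pos [ 0.4999 -0.3504  0.2042] psi -31.43 open 0.0073 F [-0.3 -0.4 -1.5] q6 -0.16
shift [ 0.026 -1.112 -1.105] turn [-0.001  0.    -0.003]
```

View pics/c7.png

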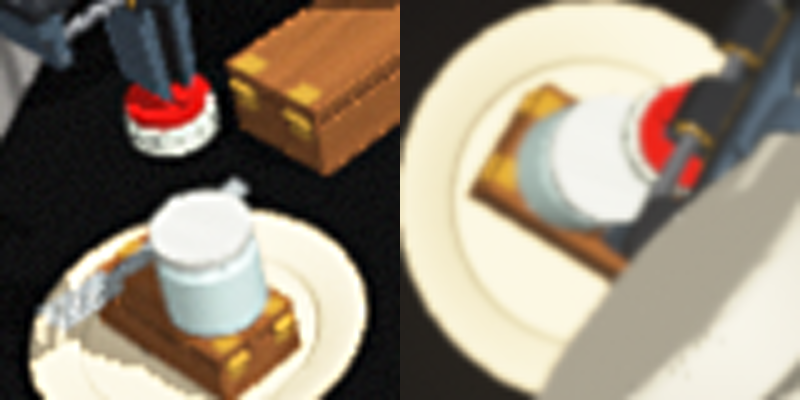

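```bash
python3 -m pendant '[[[0,-0.1,-0.1],[0,0,0]],[[0,-0.25,-0.25],[0,0,0]],[[0,-0.45,-0.45],[0,0,0]],[[0,-0.65,-0.65],[0,0,0]],[[0,-0.85,-0.85],[0,0,0]],[[0,-0.95,-0.95],[0,0,0]],[[0,-1,-1],[0,0,0]],[[0,-1,-1],[0,0,0]]]'
python3 to.py .444 -.122 .10 -31.4
```

```text
time_s: 5.45
position: [0.4495, -0.1433, 0.2031]
orientation: [-0.616, -0.347, 0.617, -0.346]
contact_force: [0.3, 0.4, -0.7]
opening: 0.0069
t 5.45 pos [ 0.4495 -0.1433  0.2031] psi -31.36 open 0.0069 F [ 0.3  0.4 -0.7] q6 0.11
shift [ 0.687 -0.104 -0.102] turn [0.001 0.    0.002]
```

```bash
python3 -m pendant '[[[0.1,-0.1,-0.1],[0,0,0]],[[0.3,-0.1,-0.1],[0,0,0]],[[0.5,-0.104,-0.102],[0,0,0]],[[0.687,-0.104,-0.102],[0,0,0]],[[0.85,-0.104,-0.102],[0,0,0]],[[0.9,-0.104,-0.102],[0,0,0]],[[0.9,-0.104,-0.102],[0,0,0]]]'
python3 to.py .444 -.122 .0135 -31.4
python3 - <<'E'
from meas import *
a=snap("scene");b=snap("top")
C=cloud(a)
def sc(s,c,r,f):
    x,y=c; return cv2.resize(s["frame"][y-r:y+r,x-r:x+r,::-1],(f*2*r,f*2*r),interpolation=cv2.INTER_CUBIC)
cv2.imwrite("pics/c8.png",np.hstack([sc(a,(283,200),40,5),sc(b,(352,210),40,5)]))
m=mask(a,(0,190,90),(6,255,255),(255,160,320,240))|mask(a,(174,190,90),(179,255,255),(255,160,320,240))
P=C[m>0]; P=P[P[:,2]>.03]; print("red",np.nanmedian(P,0),P.min(0),P.max(0))
W=onplane(a,big(m).reshape(-1,2),tool()[0][2]-.0084+.0255); print(cv2.minEnclosingCircle((W[:,:2]*1000).astype(np.float32)))
E
```

```text
time_s: 6.15
position: [0.4443, -0.1235, 0.0676]
orientation: [-0.616, -0.346, 0.617, -0.345]
contact_force: [-0.1, -1.1, -1.2]
opening: 0.0071
t 6.15 pos [ 0.4443 -0.1235  0.0676] psi -31.47 open 0.0071 F [-0.1 -1.1 -1.2] q6 0.15
shift [ 0.36  -0.006 -0.007] turn [-0.002  0.001  0.004]
red [ 0.45653829 -0.11884219  0.08428235] [ 0.43447385 -0.14155957  0.07871879] [ 0.47068898 -0.09992457  0.09434242]
((451.2158508300781, -119.52002716064453), 23.78544044494629)
```

View pics/c8.png

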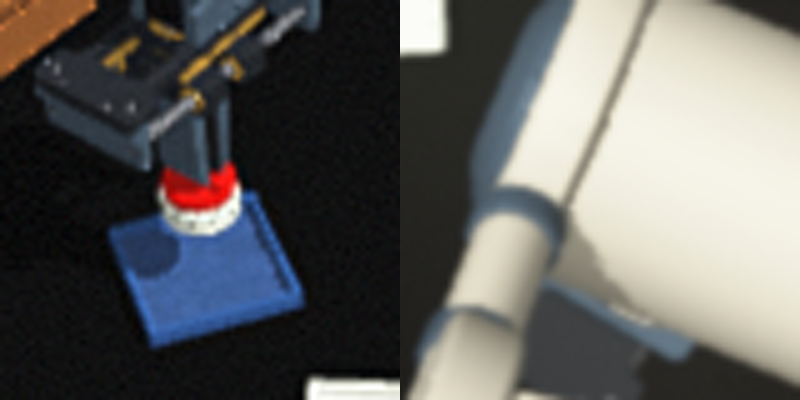

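```bash
python3 to.py .4425 -.123 .0155 -31.4
```

```text
t 6.25 pos [ 0.4451 -0.1235  0.069 ] psi -31.45 open 0.007 F [ 0.7  0.1 -0.3] q6 0.15
shift [ 0.357 -0.017  0.006] turn [-0.002 -0.    -0.002]
```

```bash
python3 -m pendant '[[[0.08,-0.017,0.006],[0,0,0]],[[0.17,-0.017,0.006],[0,0,0]],[[0.25,-0.017,0.006],[0,0,0]],[[0.31,-0.017,0.006],[0,0,0]],[[0.345,-0.017,0.006],[0,0,0]],[[0.355,-0.017,0.006],[0,0,0]],[[0.355,-0.017,0.006],[0,0,0]]]'; python3 -m pendant '[[[0,0,0],[0,0,0]],[[0,0,0],[0,0,0]]]'
```

```text
time_s: 6.95
position: [0.4421, -0.1224, 0.0154]
orientation: [0.617, 0.346, -0.617, 0.346]
contact_force: [0.7, 0.2, -0.5]
opening: 0.0072
time_s: 7.15
position: [0.4421, -0.1223, 0.0155]
orientation: [0.617, 0.346, -0.617, 0.346]
contact_force: [-0.6, -0.3, -0.2]
opening: 0.0074
```

```bash
python3 -m pendant '[[[0.007,0,0],[0,0,0]],[[0.007,0,0],[0,0,0]],[[0.007,0,0],[0,0,0]]]'; python3 -m pendant '[[[0.007,0,0],[0,0,0]],[[0.007,0,0],[0,0,0]],[[0.007,0,0],[0,0,0]]]'
```

```text
time_s: 7.45
position: [0.4418, -0.1223, 0.0141]
orientation: [0.617, 0.346, -0.617, 0.346]
contact_force: [-0.7, 0.5, -1.9]
opening: 0.0071
time_s: 7.75
position: [0.4418, -0.1222, 0.013]
orientation: [-0.617, -0.346, 0.617, -0.346]
contact_force: [0.2, -0.2, -1.3]
opening: 0.0072
```

```bash
python3 -m pendant '[[[0.005,0,0],[0,0,0]],[[0.005,0,0],[0,0,0]],[[0.005,0,0],[0,0,0]]]'; python3 -m pendant '[[[0.005,0,0],[0,0,0]],[[0.005,0,0],[0,0,0]],[[0.005,0,0],[0,0,0]]]'
python3 - <<'E'
from h import *
a=snap("scene")
crop(a,(283,210),35,10,"pics/c9.png")
print(tool()[0])
E
```

```text
time_s: 8.05
position: [0.4419, -0.1223, 0.0123]
orientation: [0.617, 0.346, -0.617, 0.346]
contact_force: [-0.5, -0.1, 2.7]
opening: 0.0074
time_s: 8.35
position: [0.442, -0.1223, 0.0119]
orientation: [0.617, 0.346, -0.617, 0.346]
contact_force: [-2.7, 0.1, 13.2]
opening: 0.0075
[ 0.44193535 -0.12230624  0.01190735]
```

View pics/c9.png

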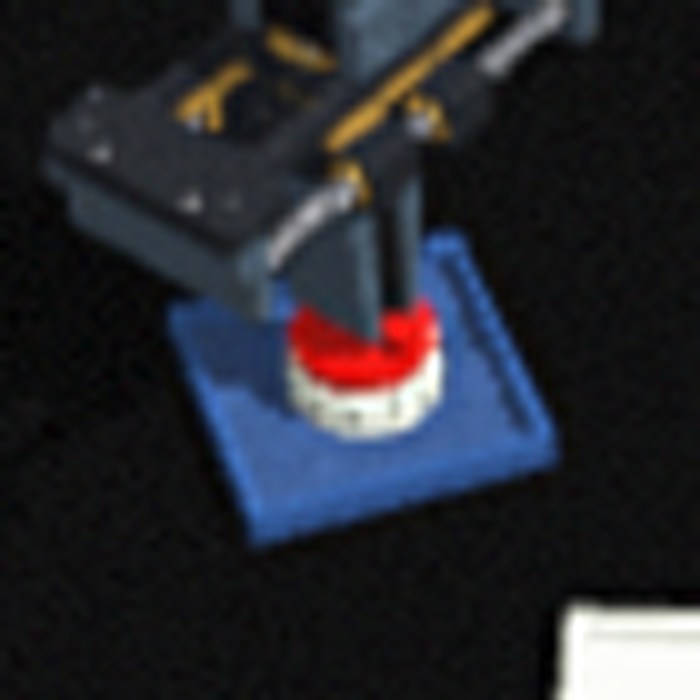

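```bash
python3 -m pendant '[[[-0.005,0,0],[0,0,0]],[[-0.005,0,0],[0,0,0]]]'; python3 -m pendant '[[[0,0,0],[0,0,0]],[[0,0,0],[0,0,0]],[[0,0,0],[0,0,0]],[[0,0,0],[0,0,0]]]' 0.6
python3 -m pendant '[[[-0.05,0,0],[0,0,0]],[[-0.2,0,0],[0,0,0]],[[-0.5,0,0],[0,0,0]],[[-0.8,0,0],[0,0,0]],[[-1,0,0],[0,0,0]],[[-1,0,0],[0,0,0]]]' 0
python3 - <<'E'
from meas import *
a=snap("scene");crop(a,(283,195),40,10,"pics/c10.png")
m=mask(a,(0,190,90),(6,255,255),(255,160,320,240))|mask(a,(174,190,90),(179,255,255),(255,160,320,240))
W=onplane(a,big(m).reshape(-1,2),.029); print(cv2.minEnclosingCircle((W[:,:2]*1000).astype(np.float32)))
p,R,st=tool(); print(p,st["opening"])
print([(proj(a,p+sg*st["opening"]/2*R[:,1]+k*R[:,0])[0]-[243,155])*10 for sg in(-1,1) for k in(0,-.02)])
E
```

```text
time_s: 8.6
position: [0.4419, -0.1222, 0.0123]
orientation: [0.617, 0.346, -0.617, 0.346]
contact_force: [0.2, 0.3, -0.8]
opening: 0.0075
time_s: 9.0
position: [0.4419, -0.1223, 0.0122]
orientation: [-0.617, -0.346, 0.617, -0.346]
contact_force: [-0.7, 0.0, -0.2]
opening: 0.0353
time_s: 9.6
position: [0.4439, -0.123, 0.1665]
orientation: [0.618, 0.344, -0.615, 0.348]
contact_force: [0.1, -0.8, 0.0]
opening: 0.0816
((445.7126770019531, -119.49600219726562), 23.621450424194336)
[ 0.4428775  -0.12266008  0.16444214] 0.08589141489116385
[array([466.20507382, 128.88964846]), array([463.31365865,  77.9736503 ]), array([280.49592636, 279.163403  ]), array([275.45652351, 227.86684952])]
```

View pics/c10.png

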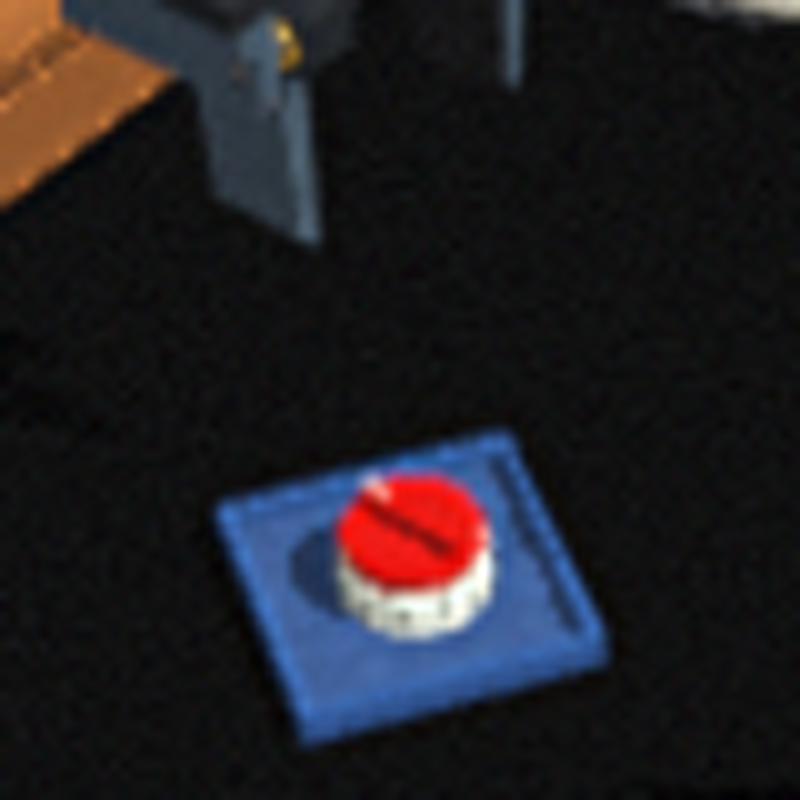

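Run:
```python
from meas import *
a=snap("scene");C=cloud(a);p,R,st=tool();print(p,st["opening"])
for px in((300,235),(295,215),(270,220),(225,195),(250,150),(512,80),(512,50)):
    u,v=243+px[0]//10,155+px[1]//10; X=C[v,u]; print(px,X.round(4),"tool",(R.T@(X-p)).round(4))
b=snap("top");cv2.imwrite("pics/t2.png",b["frame"][:,:,::-1])
# timer & tray in top
m=mask(b,(0,190,90),(6,255,255),(320,170,400,250))|mask(b,(174,190,90),(179,255,255),(320,170,400,250))
if m.any():
    W=onplane(b,big(m).reshape(-1,2),.0295); print(cv2.minEnclosingCircle((W[:,:2]*1000).astype(np.float32)))
```

```text
[ 0.44197645 -0.12231009  0.1629885 ] 0.08871691285808432
(300, 235) [ 0.4934 -0.1345  0.1968] tool [-0.0338  0.0503 -0.0164]
(295, 215) [ 0.4972 -0.1359  0.2076] tool [-0.0446  0.0543 -0.0172]
(270, 220) [ 0.4901 -0.1438  0.197 ] tool [-0.034   0.0523 -0.0067]
(225, 195) [ 0.4792 -0.1603  0.1978] tool [-0.0347  0.0516  0.013 ]
(250, 150) [ 0.4912 -0.1472  0.224 ] tool [-0.061   0.0551 -0.0044]
(512, 80) [ 0.4075 -0.0858  0.1857] tool [-0.0227 -0.0484 -0.0132]
(512, 50) [ 0.4097 -0.0849  0.1991] tool [-0.0361 -0.047  -0.0151]
```

```bash
python3 - <<'E'
from meas import *
b=snap("top");P=cloud(b);roi=(395,150,495,250)
cv2.imwrite("pics/t3.png",b["frame"][:,:,::-1])
w=mask(b,(0,0,120),(179,40,255),roi)&((P[:,:,2]>.112)&(P[:,:,2]<.128)).astype(np.uint8)*255
c=big(w);L=onplane(b,c.reshape(-1,2),.12); print("lid",cv2.minEnclosingCircle((L[:,:2]*1000).astype(np.float32)),len(L),L.min(0),L.max(0))
br=mask(b,(3,110,40),(25,255,255),roi)&((P[:,:,2]>.046)&(P[:,:,2]<.062)).astype(np.uint8)*255
Q=onplane(b,np.argwhere(br>0)[:,::-1],.052)
print("box",len(Q),cv2.minAreaRect((Q[:,:2]*1000).astype(np.float32)))
E
python3 to.py .498 -.348 .21 -31.4
```

```text
lid ((500.66241455078125, -348.7164611816406), 30.968841552734375) 66 [ 0.47498473 -0.37907065  0.12      ] [ 0.52837768 -0.32531645  0.12      ]
box 249 ((484.09820556640625, -373.28509521484375), (125.4150390625, 64.23932647705078), 58.018043518066406)
t 9.8 pos [ 0.4412 -0.122   0.1616] psi -31.42 open 0.091 F [-0.2  0.8  0.2] q6 0.15
shift [-0.324  1.108  1.088] turn [-0.001  0.     0.003]
```

View pics/t3.png

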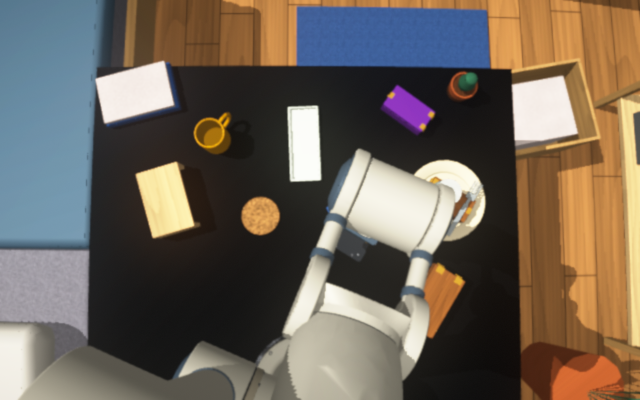

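```bash
python3 -m pendant '[[[-0.1,0.15,0.15],[0,0,0]],[[-0.2,0.35,0.35],[0,0,0]],[[-0.3,0.6,0.6],[0,0,0]],[[-0.32,0.85,0.85],[0,0,0]],[[-0.32,1,1],[0,0,0]],[[-0.32,1,1],[0,0,0]],[[-0.32,1,1],[0,0,0]]]' 0;python3 to.py .4995 -.3485 .06 -31.4
```

```text
time_s: 10.5
position: [0.4909, -0.3286, 0.2085]
orientation: [-0.617, -0.347, 0.617, -0.344]
contact_force: [0.4, 0.4, 0.3]
opening: 0.0915
t 10.5 pos [ 0.4909 -0.3286  0.2085] psi -31.5 open 0.0915 F [0.4 0.4 0.3] q6 -0.14
shift [0.989 0.121 0.084] turn [-0.003 -0.001  0.006]
```

```bash
python3 -m pendant '[[[0.05,0.121,0.084],[0,0,0]],[[0.2,0.121,0.084],[0,0,0]],[[0.35,0.121,0.084],[0,0,0]],[[0.5,0.121,0.084],[0,0,0]],[[0.6,0.121,0.084],[0,0,0]],[[0.6,0.121,0.084],[0,0,0]],[[0.6,0.121,0.084],[0,0,0]]]' 0;python3 to.py .4995 -.3485 .06 -31.4
python3 - <<'E'
from h import *
a=snap("scene")
crop(a,(205,195),35,10,"pics/c11.png")
E
```

```text
time_s: 11.2
position: [0.5004, -0.3477, 0.1203]
orientation: [-0.616, -0.347, 0.617, -0.346]
contact_force: [-0.8, -0.9, -0.0]
opening: 0.0912
t 11.2 pos [ 0.5004 -0.3477  0.1203] psi -31.38 open 0.0912 F [-0.8 -0.9 -0. ] q6 -0.16
shift [ 0.402 -0.002  0.008] turn [ 0.001 -0.001  0.002]
```

View pics/c11.png

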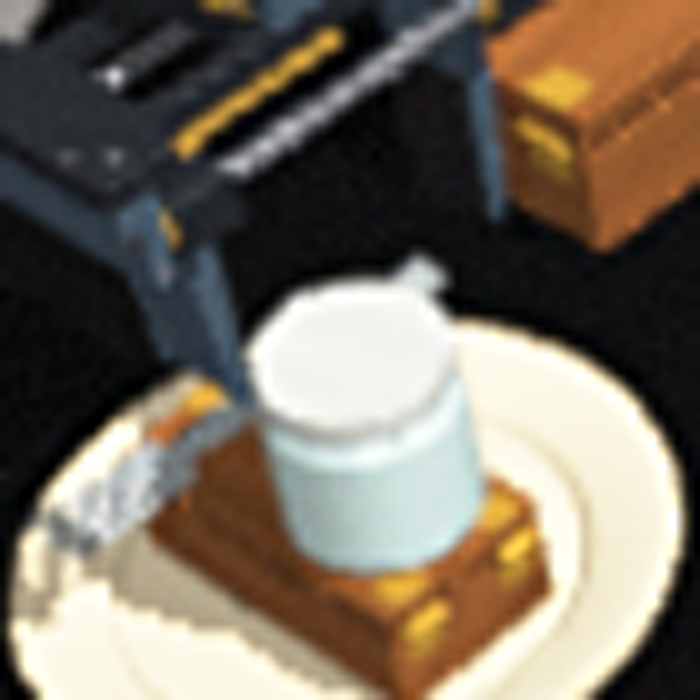

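```bash
python3 -m pendant '[[[0.1,0,0],[0,0,0]],[[0.2,0,0],[0,0,0]],[[0.3,0,0],[0,0,0]],[[0.37,0,0],[0,0,0]],[[0.4,0,0],[0,0,0]],[[0.4,0,0],[0,0,0]]]' 0;python3 -m pendant '[[[0,0,0],[0,0,0]],[[0,0,0],[0,0,0]],[[0,0,0],[0,0,0]],[[0,0,0],[0,0,0]],[[0,0,0],[0,0,0]]]' 1 20
python3 -m pendant '[[[0,0,0],[0,0,0]],[[0,0,0],[0,0,0]],[[0,0,0],[0,0,0]]]' 1 20
python3 - <<'E'
from h import *
a=snap("scene")
crop(a,(205,195),35,10,"pics/c12.png")
E
```

```text
time_s: 11.85
position: [0.5006, -0.3486, 0.0603]
orientation: [-0.617, -0.346, 0.617, -0.346]
contact_force: [-0.2, 0.2, 0.3]
opening: 0.0914
time_s: 12.35
position: [0.5007, -0.3488, 0.0606]
orientation: [0.617, 0.346, -0.617, 0.346]
contact_force: [-1.2, 0.5, 4.6]
opening: 0.0631
time_s: 12.65
position: [0.5007, -0.3488, 0.0606]
orientation: [0.617, 0.346, -0.617, 0.346]
contact_force: [-0.6, 0.7, 6.2]
opening: 0.0629
```

View pics/c12.png

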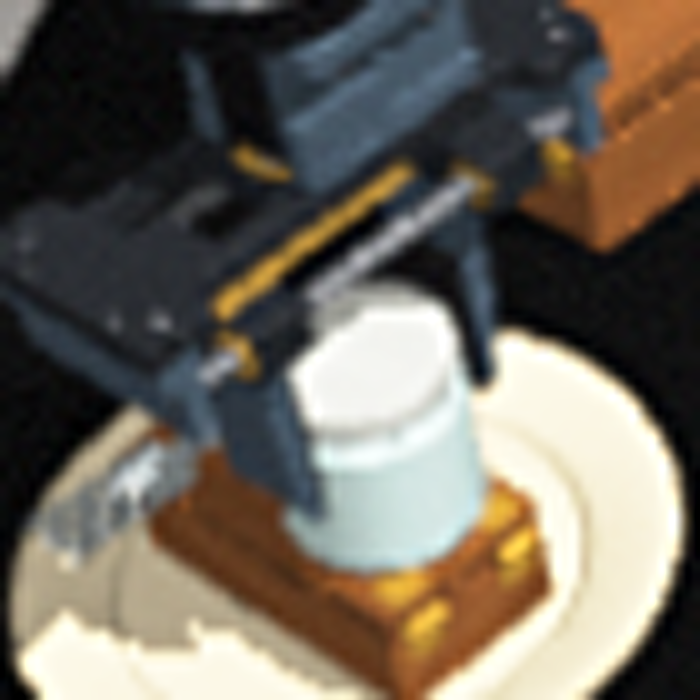

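```bash
python3 -m pendant '[[[0,0,0],[0,0,0]],[[-0.02,0,0],[0,0,0]],[[-0.05,0,0],[0,0,0]],[[-0.1,0,0],[0,0,0]],[[-0.15,0,0],[0,0,0]],[[-0.15,0,0],[0,0,0]]]' 1 25
python3 - <<'E'
from h import *
a=snap("scene")
crop(a,(205,195),35,10,"pics/c13.png")
E
```

```text
time_s: 13.3
position: [0.5012, -0.3492, 0.0841]
orientation: [0.617, 0.345, -0.616, 0.347]
contact_force: [0.5, -0.0, -2.2]
opening: 0.0632
```

View pics/c13.png

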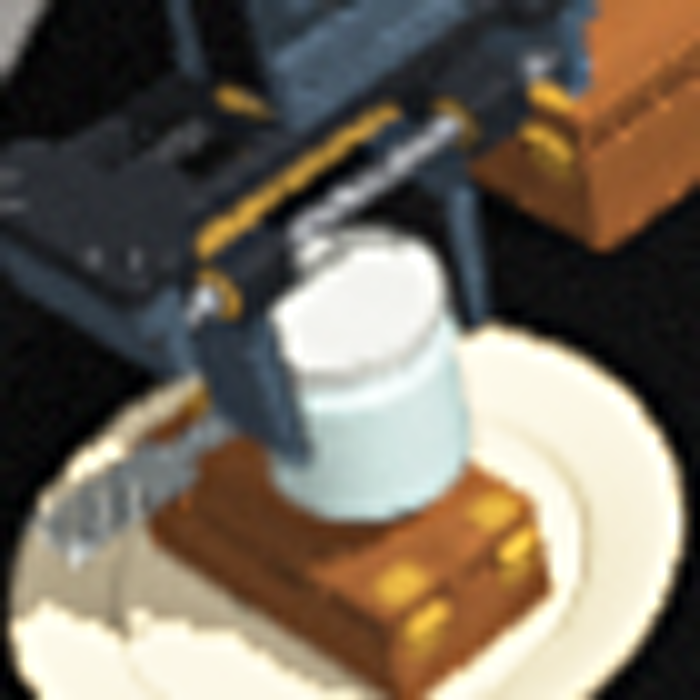

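```bash
python3 -m pendant '[[[-0.1,0,0],[0,0,0]],[[-0.25,0,0],[0,0,0]],[[-0.4,0,0],[0,0,0]],[[-0.45,0,0],[0,0,0]],[[-0.45,0,0],[0,0,0]]]'; python3 to.py .446 .118 .15 -31.4
python3 - <<'E'
from meas import *
b=snap("top")
m=mask(b,(5,60,60),(25,255,255),(235,190,285,240)); c=big(m); W=onplane(b,c.reshape(-1,2),.006)
print("coaster",cv2.fitEllipse((W[:,:2]*1000).astype(np.float32)))
E
```

```text
time_s: 13.85
position: [0.5009, -0.349, 0.1509]
orientation: [0.617, 0.345, -0.617, 0.346]
contact_force: [-0.3, 0.6, -3.1]
opening: 0.063
t 13.85 pos [ 0.5009 -0.349   0.1509] psi -31.42 open 0.063 F [-0.3  0.6 -3.1] q6 -0.16
shift [ 2.000e-03 -1.936e+00 -2.466e+00] turn [-0.001  0.001 -0.003]
coaster ((448.7340393066406, 121.43363952636719), (91.26568603515625, 106.67463684082031), 48.62465286254883)
```

```bash
python3 -m pendant '[[[0,-0.06,-0.08],[0,0,0]],[[0,-0.18,-0.23],[0,0,0]],[[0,-0.32,-0.41],[0,0,0]],[[0,-0.47,-0.6],[0,0,0]],[[0,-0.6,-0.76],[0,0,0]],[[0,-0.72,-0.92],[0,0,0]],[[0,-0.78,-1],[0,0,0]]]'; python3 -m pendant '[[[0,-0.14,-0.18],[0,0,0]],[[0,-0.28,-0.36],[0,0,0]],[[0,-0.42,-0.54],[0,0,0]],[[0,-0.56,-0.71],[0,0,0]],[[0,-0.68,-0.87],[0,0,0]],[[0,-0.75,-0.96],[0,0,0]],[[0,-0.78,-1],[0,0,0]],[[0,-0.78,-1],[0,0,0]]]';python3 to.py .446 .118 .15 -31.4
python3 - <<'E'
from meas import *
b=snap("top");a=snap("scene")
crop(b,(260,215),40,8,"pics/t4.png"); crop(a,(358,218),30,8,"pics/s4.png")
for s,r in((a,(335,200,380,235)),(b,(235,190,285,240))):
  m=mask(s,(5,60,60),(25,255,255),r); 
  for t in(60,90,110):
    m=mask(s,(5,60,t),(25,255,255),r);c=big(m); W=onplane(s,c.reshape(-1,2),.006); print(t,W[:,:2].min(0),W[:,:2].max(0),cv2.minEnclosingCircle((W[:,:2]*1000).astype(np.float32)))
m=mask(b,(0,190,90),(6,255,255),(320,170,400,250))|mask(b,(174,190,90),(179,255,255),(320,170,400,250))
W=onplane(b,big(m).reshape(-1,2),.0295); print("timer",cv2.minEnclosingCircle((W[:,:2]*1000).astype(np.float32)))
m=mask(b,(100,120,50),(125,255,255),(320,180,385,250));print("felt",rectw(b,m,.012))
cv2.imwrite("pics/s4.png",np.hstack([cv2.imread("pics/t4.png")[:480,:], cv2.resize(cv2.imread("pics/s4.png"),(480,480))])[:, :1120][:, 320:])
E
```

```text
time_s: 14.6
position: [0.4774, -0.1566, 0.1493]
orientation: [-0.616, -0.347, 0.617, -0.345]
contact_force: [0.6, -0.1, -2.2]
opening: 0.0632
time_s: 15.4
position: [0.457, 0.0298, 0.1499]
orientation: [-0.616, -0.346, 0.617, -0.346]
contact_force: [0.7, -0.9, -1.8]
opening: 0.0633
t 15.4 pos [0.457  0.0298 0.1499] psi -31.35 open 0.0633 F [ 0.7 -0.9 -1.8] q6 0.48
shift [-0.001 -0.368 -0.464] turn [0.002 0.001 0.001]
60 [0.39639254 0.06723637] [0.5032385  0.16692816] ((449.5404357910156, 118.24303436279297), 53.94546127319336)
90 [0.39669154 0.06723637] [0.50211404 0.16691919] ((449.5726318359375, 118.14921569824219), 53.22740936279297)
110 [0.39699056 0.0674719 ] [0.4999174  0.16691919] ((449.2277526855469, 117.82160186767578), 52.33005142211914)
60 [0.40426311 0.14439224] [0.40953609 0.15231802] ((408.1851501464844, 148.35415649414062), 4.166444778442383)
90 [0.40426311 0.14439224] [0.40953609 0.14969595] ((407.5606689453125, 147.0552520751953), 3.29791522026062)
110 [0.40689622 0.14439224] [0.40953609 0.14969595] ((408.2161560058594, 147.04409790039062), 2.962287425994873)
timer ((441.1200866699219, -120.10652923583984), 19.98150062561035)
felt ((444.347412109375, -122.57318115234375), (102.30740356445312, 103.48217010498047), 26.480224609375)
```

View pics/t4.png

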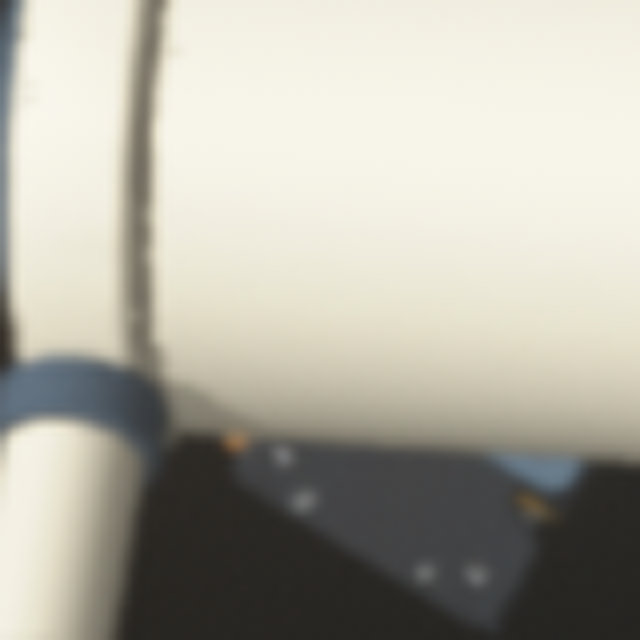

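```bash
python3 -m pendant '[[[0,-0.1,-0.12],[0,0,0]],[[0.05,-0.22,-0.28],[0,0,0]],[[0.15,-0.32,-0.4],[0,0,0]],[[0.3,-0.368,-0.464],[0,0,0]],[[0.45,-0.368,-0.464],[0,0,0]],[[0.55,-0.368,-0.464],[0,0,0]],[[0.6,-0.368,-0.464],[0,0,0]],[[0.6,-0.368,-0.464],[0,0,0]]]';python3 to.py .446 .118 .017 -31.4
python3 - <<'E'
from h import *
a=snap("scene")
crop(a,(358,208),35,10,"pics/c14.png")
E
```

```text
time_s: 16.3
position: [0.4463, 0.1167, 0.0596]
orientation: [-0.616, -0.346, 0.617, -0.345]
contact_force: [-0.5, 0.2, -1.5]
opening: 0.0634
t 16.3 pos [0.4463 0.1167 0.0596] psi -31.48 open 0.0634 F [-0.5  0.2 -1.5] q6 0.68
shift [ 0.284 -0.006 -0.006] turn [-0.003  0.002  0.002]
```

View pics/c14.png

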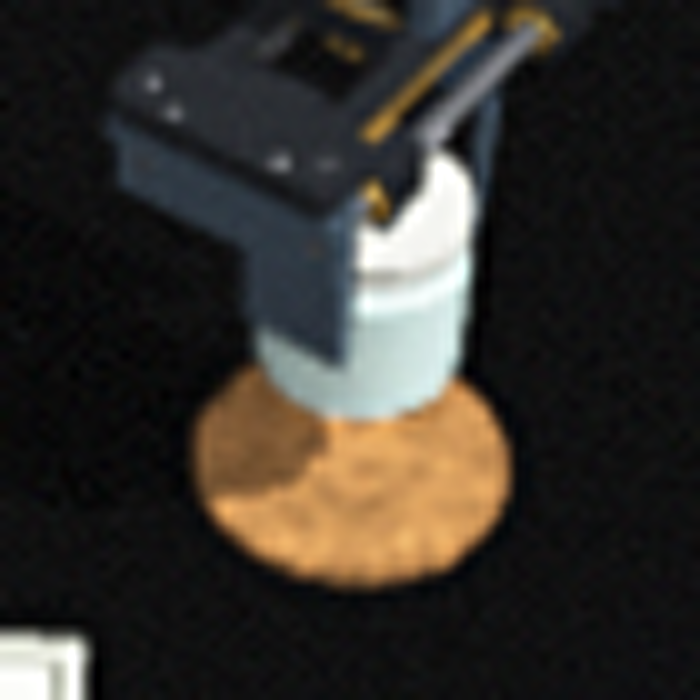

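```bash
python3 -m pendant '[[[0.06,0,0],[0,0,0]],[[0.13,0,0],[0,0,0]],[[0.2,0,0],[0,0,0]],[[0.25,0,0],[0,0,0]],[[0.275,-0.003,-0.003],[0,0,0]],[[0.284,-0.003,-0.003],[0,0,0]],[[0.284,-0.003,-0.003],[0,0,0]]]';for i in 1; do python3 -m pendant '[[[0.006,0,0],[0,0,0]],[[0.006,0,0],[0,0,0]],[[0.006,0,0],[0,0,0]]]'; done; python3 -m pendant '[[[0.005,0,0],[0,0,0]],[[0.005,0,0],[0,0,0]],[[0.005,0,0],[0,0,0]]]'
```

```text
time_s: 17.05
position: [0.4463, 0.1182, 0.0176]
orientation: [-0.617, -0.346, 0.617, -0.346]
contact_force: [0.3, -0.4, -3.5]
opening: 0.0631
time_s: 17.35
position: [0.4464, 0.1181, 0.0169]
orientation: [0.617, 0.346, -0.617, 0.346]
contact_force: [0.2, -0.9, -2.4]
opening: 0.0629
time_s: 17.65
position: [0.4463, 0.1181, 0.016]
orientation: [0.617, 0.346, -0.617, 0.346]
contact_force: [-0.2, -0.1, -2.1]
opening: 0.063
```

```bash
python3 -m pendant '[[[0.005,0,0],[0,0,0]],[[0.005,0,0],[0,0,0]],[[0.005,0,0],[0,0,0]]]'; python3 -m pendant '[[[0.004,0,0],[0,0,0]],[[0.004,0,0],[0,0,0]],[[0.004,0,0],[0,0,0]]]'
```

```text
time_s: 17.95
position: [0.4463, 0.1181, 0.0152]
orientation: [-0.617, -0.346, 0.617, -0.346]
contact_force: [-0.3, -0.1, -2.1]
opening: 0.0632
time_s: 18.25
position: [0.4463, 0.1181, 0.0147]
orientation: [-0.617, -0.346, 0.617, -0.346]
contact_force: [-0.6, 0.9, -2.3]
opening: 0.0629
```

```bash
python3 -m pendant '[[[0.004,0,0],[0,0,0]],[[0.004,0,0],[0,0,0]],[[0.004,0,0],[0,0,0]]]'; python3 -m pendant '[[[0.003,0,0],[0,0,0]],[[0.003,0,0],[0,0,0]],[[0.003,0,0],[0,0,0]]]'
```

```text
time_s: 18.55
position: [0.4463, 0.1181, 0.0145]
orientation: [0.617, 0.346, -0.617, 0.346]
contact_force: [-3.3, 0.9, 13.0]
opening: 0.0629
time_s: 18.85
position: [0.4464, 0.1182, 0.0145]
orientation: [0.617, 0.346, -0.616, 0.346]
contact_force: [-5.8, -0.4, 25.0]
opening: 0.0629
```

```bash
python3 -m pendant '[[[-0.005,0,0],[0,0,0]],[[-0.005,0,0],[0,0,0]]]'; python3 -m pendant '[[[0,0,0],[0,0,0]],[[0,0,0],[0,0,0]],[[0,0,0],[0,0,0]],[[0,0,0],[0,0,0]]]' 0
python3 -m pendant '[[[-0.1,0,0],[0,0,0]],[[-0.25,0,0],[0,0,0]],[[-0.45,0,0],[0,0,0]],[[-0.7,0,0],[0,0,0]],[[-0.95,0,0],[0,0,0]],[[-1,0,0],[0,0,0]],[[-1,0,0],[0,0,0]]]' 0
python3 to.py .458 -.404 .165 58
python3 - <<'E'
from h import *
a=snap("scene")
crop(a,(358,208),35,10,"pics/c15.png")
E
```

```text
time_s: 19.05
position: [0.4465, 0.1181, 0.0146]
orientation: [0.617, 0.346, -0.617, 0.346]
contact_force: [-2.6, -0.3, 8.8]
opening: 0.0634
time_s: 19.45
position: [0.4463, 0.1181, 0.0143]
orientation: [-0.617, -0.346, 0.617, -0.346]
contact_force: [-0.9, -0.1, 0.2]
opening: 0.0904
time_s: 20.15
position: [0.447, 0.1182, 0.1653]
orientation: [0.618, 0.346, -0.616, 0.346]
contact_force: [0.1, 0.3, -0.4]
opening: 0.091
t 20.15 pos [0.447  0.1182 0.1653] psi -31.42 open 0.091 F [ 0.1  0.3 -0.4] q6 0.68
shift [1.000e-03 1.878e+00 2.933e+00] turn [-2.981e+00  1.000e-03 -6.000e-03]
```

View pics/c15.png

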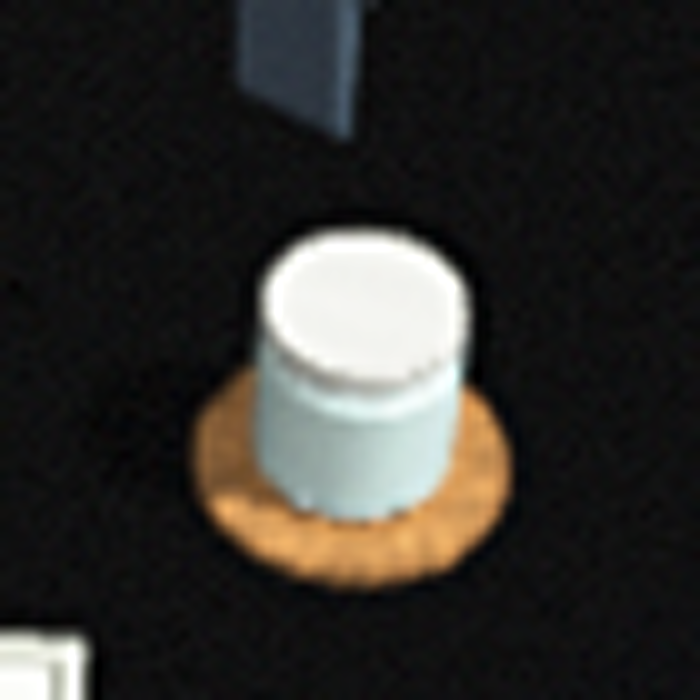

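Run:
```python
from meas import *
b=snap("top");P=cloud(b);roi=(395,150,495,250)
cv2.imwrite("pics/t5.png",cv2.resize(b["frame"][150:250,330:495,::-1],None,fx=4.5,fy=4.5,interpolation=cv2.INTER_CUBIC))
br=mask(b,(3,110,40),(25,255,255),roi)&((P[:,:,2]>.046)&(P[:,:,2]<.062)).astype(np.uint8)*255
Q=onplane(b,np.argwhere(br>0)[:,::-1],.052)
print("box",len(Q),cv2.minAreaRect((Q[:,:2]*1000).astype(np.float32)))
zf=((P[:,:,2]>.035)&(P[:,:,2]<.07)).astype(np.uint8)*255
g=mask(b,(0,0,60),(179,45,215),roi)&zf
c=big(g);F=onplane(b,np.argwhere(g>0)[:,::-1],.0565);print("fork",cv2.minAreaRect((F[:,:2]*1000).astype(np.float32)))
# handle axis only: PCA of points in the handle half
f0=F[:,:2]; u=np.array([np.cos(np.radians(-34)),np.sin(np.radians(-34))]); t=f0@u; c0=f0.mean(0)
H=f0[t<np.percentile(t,50)]; l=cv2.fitLine((H*1000).astype(np.float32),cv2.DIST_HUBER,0,.01,.01).ravel(); print("handle line",np.degrees(np.arctan2(l[1],l[0])),l[2:], "ends",t.min(),t.max(), "mid along",(t.min()+t.max())/2)
cc=l[2:]/1000; d=l[:2]*(1 if l[0]>0 else -1); tm=(t.min()+t.max())/2; k=(tm-cc@u)/(d@u); print("centre",cc+k*d,"grasp x=-5",cc+(k-.005)*d)
m=mask(b,(0,190,90),(6,255,255),(320,170,400,250))|mask(b,(174,190,90),(179,255,255),(320,170,400,250))
W=onplane(b,big(m).reshape(-1,2),.0295); print("timer",cv2.minEnclosingCircle((W[:,:2]*1000).astype(np.float32)))
print("felt",rectw(b,mask(b,(100,120,50),(125,255,255),(320,180,385,250)),.012))
```

```text
box 1057 ((483.85516357421875, -371.6211853027344), (127.88624572753906, 66.6170425415039), 58.58871078491211)
fork ((461.4119873046875, -405.29632568359375), (22.932809829711914, 160.975341796875), 54.3663330078125)
handle line -32.548073 [ 425.2286 -383.8628] ends 0.52854672997082 0.6895861279949227 mid along 0.6090664289828713
centre [ 0.46054446 -0.40640316] grasp x=-5 [ 0.45632976 -0.40371313]
timer ((441.3617858886719, -119.16114807128906), 20.611196517944336)
felt ((444.5920104980469, -121.72724914550781), (103.94204711914062, 104.3617935180664), 26.20623779296875)
```

View pics/t5.png

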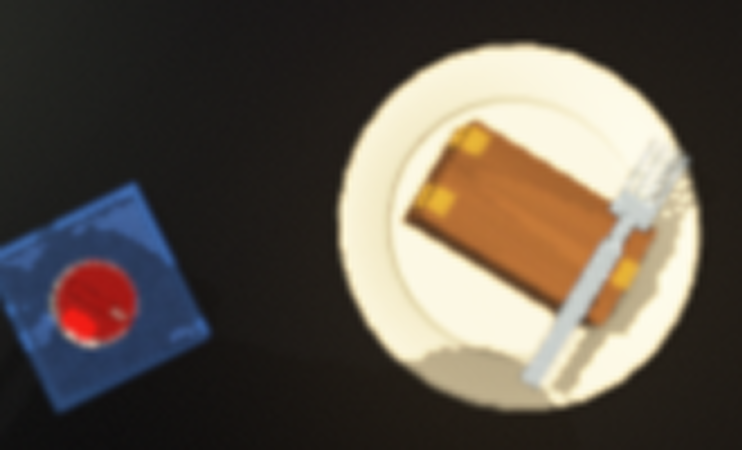

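```bash
python3 -m pendant '[[[0,0.1,0.15],[-0.28,0,0]],[[0,0.2,0.3],[-0.56,0,0]],[[0,0.35,0.5],[-0.84,0,0]],[[0,0.5,0.75],[-1,0,0]],[[0,0.63,0.97],[-1,0,0]],[[0,0.63,0.97],[-1,0,0]]]' 0.55;python3 to.py .4565 -.4037 .165 57
```

```text
time_s: 20.85
position: [0.4505, -0.0589, 0.1628]
orientation: [-0.506, -0.493, 0.508, -0.492]
contact_force: [-0.4, -0.2, -0.3]
opening: 0.0461
t 20.85 pos [ 0.4505 -0.0589  0.1628] psi -1.63 open 0.0461 F [-0.4 -0.2 -0.3] q6 -0.23
shift [-0.014  0.106  2.297] turn [-1.954 -0.002  0.004]
```

```bash
python3 -m pendant '[[[0,0.01,0.2],[-0.28,0,0]],[[0,0.03,0.45],[-0.56,0,0]],[[0,0.04,0.7],[-0.84,0,0]],[[0,0.05,0.95],[-1,0,0]],[[0,0.05,1],[-1,0,0]],[[0,0.05,1],[-1,0,0]]]' 0.6;python3 to.py .4565 -.4037 .165 57
```

```text
time_s: 21.45
position: [0.4542, -0.2057, 0.1629]
orientation: [0.362, 0.608, -0.362, 0.606]
contact_force: [-0.5, 0.3, 0.1]
opening: 0.0365
t 21.45 pos [ 0.4542 -0.2057  0.1629] psi 28.4 open 0.0365 F [-0.5  0.3  0.1] q6 -1.04
shift [-0.016 -0.615  1.168] turn [-0.953 -0.005  0.001]
```

```bash
python3 -m pendant '[[[0,-0.12,0.23],[-0.25,0,0]],[[0,-0.25,0.48],[-0.5,0,0]],[[0,-0.4,0.75],[-0.75,0,0]],[[0,-0.5,0.95],[-0.953,0,0]],[[0,-0.52,1],[-0.953,0,0]],[[0,-0.52,1],[-0.953,0,0]]]' 0.6;python3 to.py .4565 -.4037 .065 57
```

```text
time_s: 22.05
position: [0.4583, -0.3736, 0.1634]
orientation: [0.201, 0.678, -0.2, 0.678]
contact_force: [-0.2, 0.4, -0.6]
opening: 0.0369
t 22.05 pos [ 0.4583 -0.3736  0.1634] psi 57.01 open 0.0369 F [-0.2  0.4 -0.6] q6 -1.78
shift [ 0.656 -0.175  0.1  ] turn [ 0.    -0.003 -0.001]
```

```bash
python3 -m pendant '[[[0,-0.175,0.1],[0,0,0]],[[0.15,-0.175,0.1],[0,0,0]],[[0.3,-0.175,0.1],[0,0,0]],[[0.45,-0.175,0.1],[0,0,0]],[[0.58,-0.175,0.1],[0,0,0]],[[0.58,-0.175,0.1],[0,0,0]],[[0.58,-0.175,0.1],[0,0,0]]]' 0.6;python3 to.py .4565 -.4037 .034 57
python3 - <<'E'
from h import *
a=snap("scene")
crop(a,(203,200),35,10,"pics/c16.png")
C=cloud(a);p,R,st=tool()
b=snap("top");crop(b,(446,205),40,10,"pics/c16t.png")
Q=C[165:235,168:238].reshape(-1,3); T=(Q-p)@R
m=(np.abs(T[:,1])<.034)&(np.abs(T[:,2])<.02)&(T[:,0]<.01)&(T[:,0]>-.08); print(m.sum(),np.nanpercentile(T[m,0],[90,95,98,100]).round(4))
E
```

```text
time_s: 22.75
position: [0.4568, -0.403, 0.0776]
orientation: [0.2, 0.679, -0.2, 0.678]
contact_force: [0.2, -0.7, 0.8]
opening: 0.0369
t 22.75 pos [ 0.4568 -0.403   0.0776] psi 57.17 open 0.0369 F [ 0.2 -0.7  0.8] q6 -1.82
shift [ 0.291 -0.005  0.001] turn [ 0.006 -0.002 -0.001]
167 [-0.0278 -0.0255 -0.0241 -0.0195]
```

View pics/c16.png

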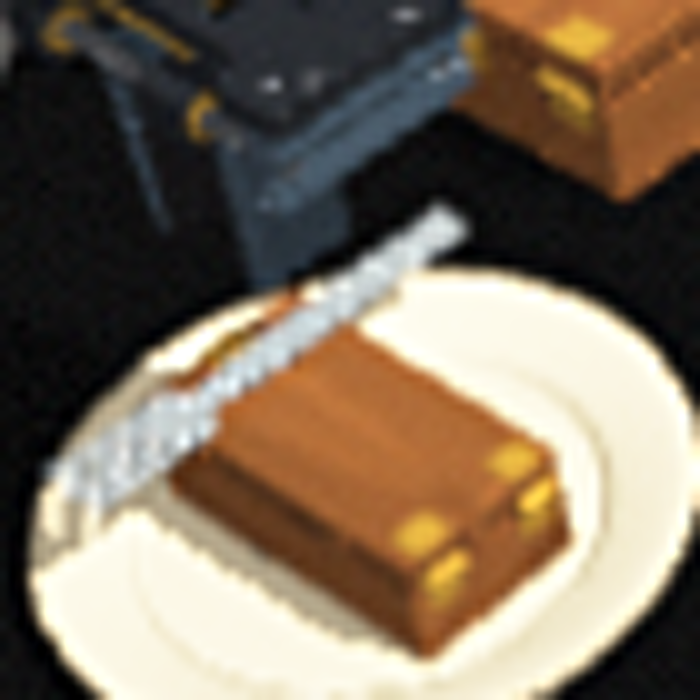

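View pics/c16t.png

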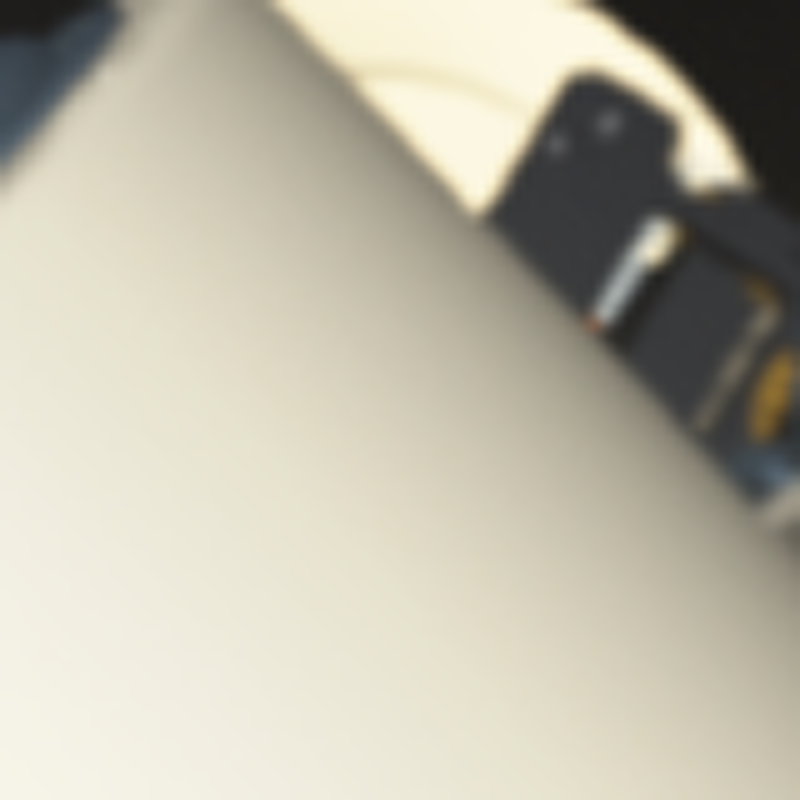

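```bash
python3 -m pendant '[[[0.06,0,0],[0,0,0]],[[0.12,0,0],[0,0,0]],[[0.16,0,0],[0,0,0]],[[0.18,0,0],[0,0,0]],[[0.18,0,0],[0,0,0]]]';python3 -m pendant '[[[0.02,0,0],[0,0,0]],[[0.04,0,0],[0,0,0]],[[0.04,0,0],[0,0,0]]]'
python3 - <<'E'
from h import *
a=snap("scene")
crop(a,(203,200),35,10,"pics/c17.png")
E
```

```text
time_s: 23.35
position: [0.4562, -0.4045, 0.0497]
orientation: [0.2, 0.679, -0.2, 0.678]
contact_force: [0.0, -0.2, 0.3]
opening: 0.0367
time_s: 23.65
position: [0.4564, -0.4046, 0.044]
orientation: [0.2, 0.678, -0.2, 0.678]
contact_force: [-0.4, 0.9, -0.1]
opening: 0.0365
```

View pics/c17.png

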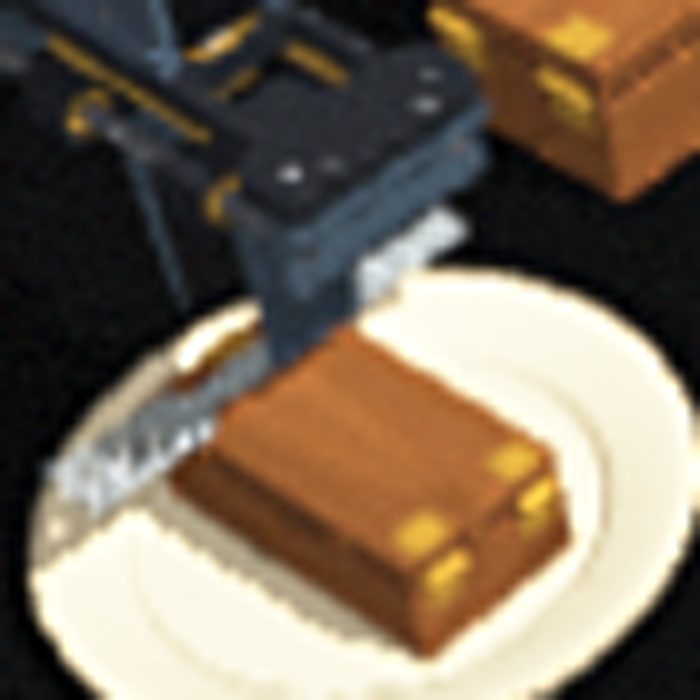

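```bash
python3 -m pendant '[[[0.025,0,0],[0,0,0]],[[0.025,0,0],[0,0,0]]]';python3 -m pendant '[[[0.02,0,0],[0,0,0]],[[0.02,0,0],[0,0,0]]]'; python3 -m pendant '[[[0.007,0,0],[0,0,0]],[[0.007,0,0],[0,0,0]]]'
```

```text
time_s: 23.9
position: [0.4563, -0.4045, 0.0402]
orientation: [0.2, 0.678, -0.2, 0.678]
contact_force: [-0.8, -0.1, -0.3]
opening: 0.0362
time_s: 24.1
position: [0.4563, -0.4045, 0.0372]
orientation: [0.2, 0.678, -0.2, 0.678]
contact_force: [-0.7, 0.9, 0.1]
opening: 0.037
time_s: 24.3
position: [0.4565, -0.4047, 0.0365]
orientation: [0.2, 0.678, -0.2, 0.678]
contact_force: [0.4, 0.4, 0.2]
opening: 0.0366
```

```bash
python3 -m pendant '[[[0.007,0,0],[0,0,0]],[[0.007,0,0],[0,0,0]]]';python3 -m pendant '[[[0.007,0,0],[0,0,0]],[[0.007,0,0],[0,0,0]]]'
python3 - <<'E'
from h import *
a=snap("scene")
crop(a,(203,200),35,10,"pics/c18.png")
E
```

```text
time_s: 24.5
position: [0.4565, -0.4047, 0.0354]
orientation: [0.2, 0.678, -0.2, 0.678]
contact_force: [0.1, -0.3, -0.9]
opening: 0.0365
time_s: 24.7
position: [0.4564, -0.4046, 0.0343]
orientation: [0.2, 0.678, -0.2, 0.678]
contact_force: [-0.4, 0.4, 0.4]
opening: 0.0364
```

View pics/c18.png

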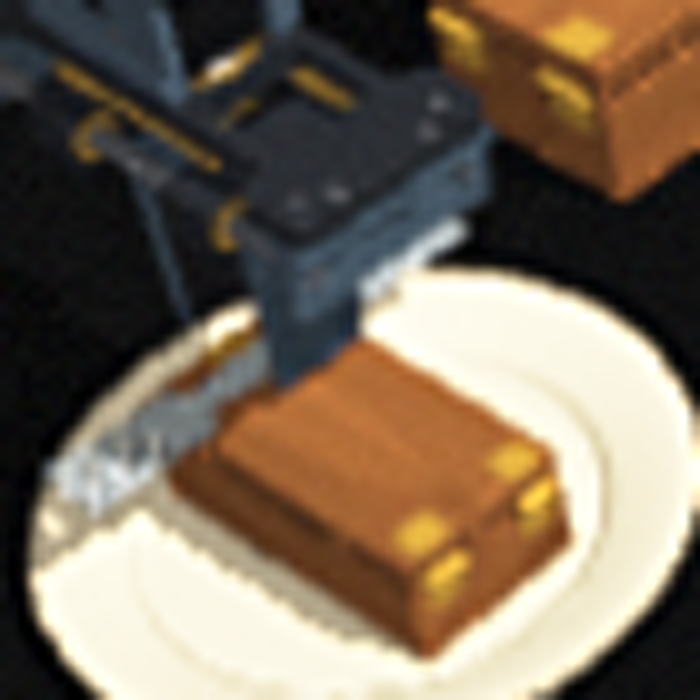

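```bash
python3 -m pendant '[[[0.007,0,0],[0,0,0]],[[0.007,0,0],[0,0,0]]]';python3 -m pendant '[[[0.005,0,0],[0,0,0]],[[0.005,0,0],[0,0,0]]]'
```

```text
time_s: 24.95
position: [0.4565, -0.4046, 0.0333]
orientation: [0.2, 0.678, -0.2, 0.678]
contact_force: [-0.3, -0.4, -0.2]
opening: 0.0368
time_s: 25.15
position: [0.4565, -0.4046, 0.0326]
orientation: [0.2, 0.678, -0.2, 0.678]
contact_force: [0.2, -0.3, 0.1]
opening: 0.0366
```

```bash
python3 -m pendant '[[[0.005,0,0],[0,0,0]],[[0.005,0,0],[0,0,0]]]';python3 -m pendant '[[[0.005,0,0],[0,0,0]],[[0.005,0,0],[0,0,0]]]'
```

```text
time_s: 25.35
position: [0.4565, -0.4046, 0.0318]
orientation: [0.2, 0.678, -0.2, 0.678]
contact_force: [0.7, -0.8, 0.4]
opening: 0.0362
time_s: 25.55
position: [0.4565, -0.4046, 0.0311]
orientation: [0.2, 0.678, -0.2, 0.678]
contact_force: [0.5, 0.4, -0.7]
opening: 0.0367
```

```bash
python3 -m pendant '[[[0.005,0,0],[0,0,0]],[[0.005,0,0],[0,0,0]]]';python3 -m pendant '[[[0,0,0],[0,0,0]],[[0,0,0],[0,0,0]],[[0,0,0],[0,0,0]],[[0,0,0],[0,0,0]],[[0,0,0],[0,0,0]],[[0,0,0],[0,0,0]]]' 0.95 8
python3 - <<'E'
from h import *
a=snap("scene")
crop(a,(203,200),35,10,"pics/c19.png")
E
```

```text
time_s: 25.75
position: [0.4564, -0.4046, 0.0303]
orientation: [0.2, 0.678, -0.2, 0.678]
contact_force: [-1.0, -0.3, 1.0]
opening: 0.0363
time_s: 26.35
position: [0.4565, -0.4047, 0.0305]
orientation: [0.2, 0.678, -0.2, 0.678]
contact_force: [0.2, 0.2, -0.0]
opening: 0.0116
```

View pics/c19.png

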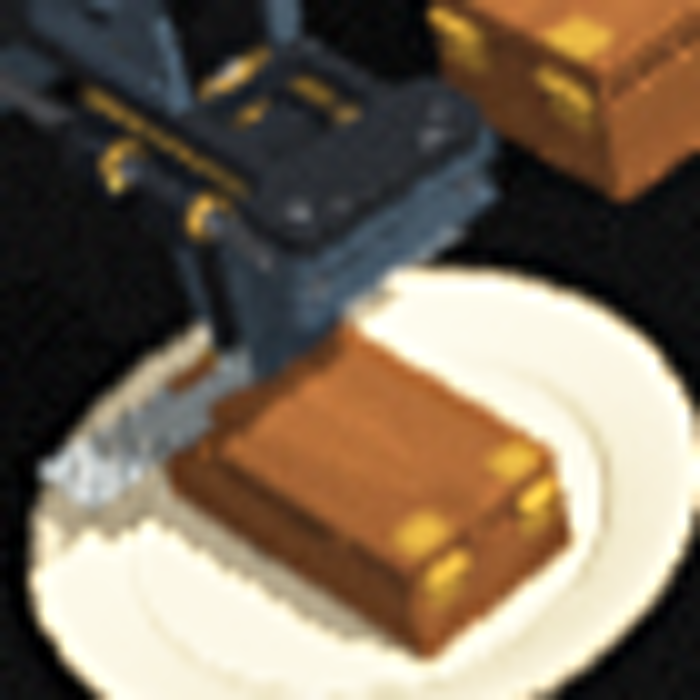

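```bash
python3 -m pendant '[[[0,0,0],[0,0,0]],[[0,0,0],[0,0,0]],[[0,0,0],[0,0,0]],[[-0.03,0,0],[0,0,0]],[[-0.1,0,0],[0,0,0]],[[-0.2,0,0],[0,0,0]],[[-0.3,0,0],[0,0,0]],[[-0.3,0,0],[0,0,0]]]' 0.95 25
python3 - <<'E'
from h import *
a=snap("scene")
crop(a,(203,195),40,10,"pics/c20.png")
E
python3 to.py .635 .002 .08 92.3
```

```text
time_s: 27.2
position: [0.4575, -0.4057, 0.078]
orientation: [0.199, 0.677, -0.201, 0.679]
contact_force: [-0.3, -0.5, -1.1]
opening: 0.011
t 27.25 pos [ 0.457  -0.4053  0.0767] psi 57.17 open 0.0112 F [0.1 1.  0.4] q6 -1.82
shift [-0.025  2.925 -0.475] turn [-1.171  0.004  0.002]
```

View pics/c20.png

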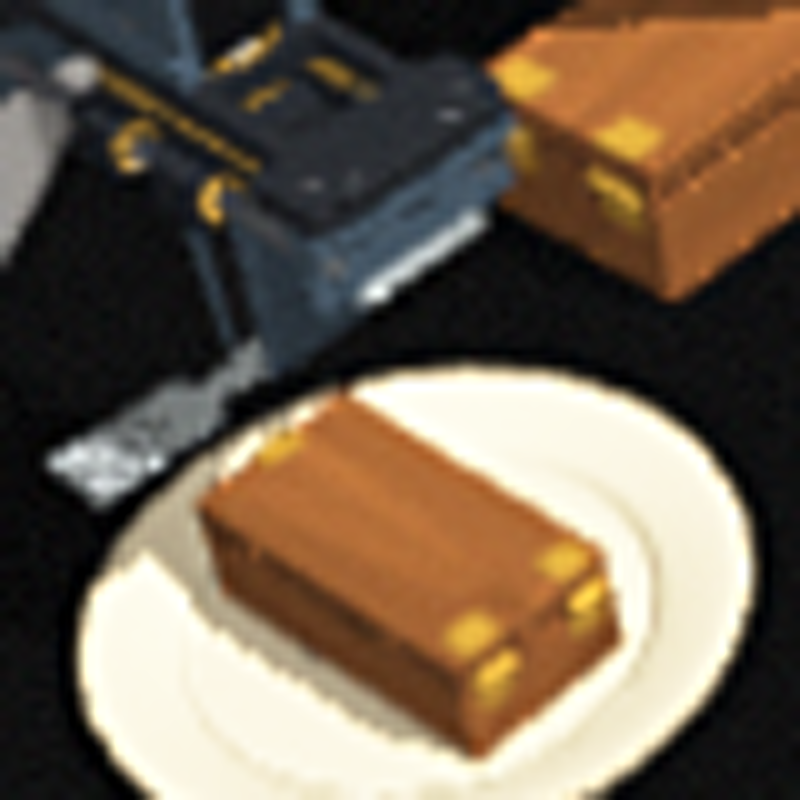

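```bash
python3 -m pendant '[[[-0.2,0.05,0],[0,0,0]],[[-0.4,0.2,-0.03],[-0.1,0,0]],[[-0.45,0.4,-0.06],[-0.25,0,0]],[[-0.45,0.6,-0.1],[-0.4,0,0]],[[-0.45,0.8,-0.13],[-0.5,0,0]],[[-0.45,0.95,-0.15],[-0.6,0,0]],[[-0.45,1,-0.16],[-0.6,0,0]]]';python3 to.py .6335 .002 .145 92.3
```

```text
time_s: 27.95
position: [0.5181, -0.2636, 0.1424]
orientation: [0.09, 0.702, -0.09, 0.701]
contact_force: [-0.7, 0.0, -0.1]
opening: 0.012
t 27.95 pos [ 0.5181 -0.2636  0.1424] psi 75.34 open 0.012 F [-0.7  0.  -0.1] q6 -1.89
shift [-0.016  1.908  0.296] turn [-0.565 -0.001 -0.001]
```

```bash
python3 -m pendant '[[[0,0.15,0.02],[-0.1,0,0]],[[0,0.35,0.05],[-0.2,0,0]],[[0,0.55,0.08],[-0.3,0,0]],[[0,0.75,0.11],[-0.4,0,0]],[[0,0.9,0.13],[-0.5,0,0]],[[0,1,0.15],[-0.565,0,0]],[[0,1,0.15],[-0.565,0,0]]]';python3 to.py .6335 .002 .145 92.3
```

```text
time_s: 28.65
position: [0.5783, -0.1255, 0.1426]
orientation: [-0.013, 0.707, 0.014, 0.707]
contact_force: [0.0, -0.9, -0.5]
opening: 0.0113
t 28.65 pos [ 0.5783 -0.1255  0.1426] psi 92.2 open 0.0113 F [ 0.  -0.9 -0.5] q6 -1.92
shift [-0.016  0.835  0.4  ] turn [-0.003 -0.    -0.   ]
```

```bash
python3 -m pendant '[[[0,0.15,0.07],[0,0,0]],[[0,0.35,0.16],[0,0,0]],[[0,0.55,0.26],[0,0,0]],[[0.1,0.72,0.35],[0,0,0]],[[0.25,0.8,0.39],[0,0,0]],[[0.45,0.835,0.4],[0,0,0]],[[0.6,0.835,0.4],[0,0,0]],[[0.6,0.835,0.4],[0,0,0]]]';python3 to.py .6335 .002 .0 92.3
python3 - <<'E'
from h import *
a=snap("scene");crop(a,(316,255),40,10,"pics/c21.png")
b=snap("top");crop(b,(305,143),50,8,"pics/c21t.png")
E
```

```text
time_s: 29.45
position: [0.631, 0.0001, 0.0499]
orientation: [-0.012, 0.709, 0.013, 0.705]
contact_force: [0.8, -0.5, 0.0]
opening: 0.0114
t 29.45 pos [6.31e-01 1.00e-04 4.99e-02] psi 92.01 open 0.0114 F [ 0.8 -0.5  0. ] q6 -1.7
shift [0.333 0.012 0.019] turn [-0.01  -0.01  -0.001]
```

View pics/c21.png

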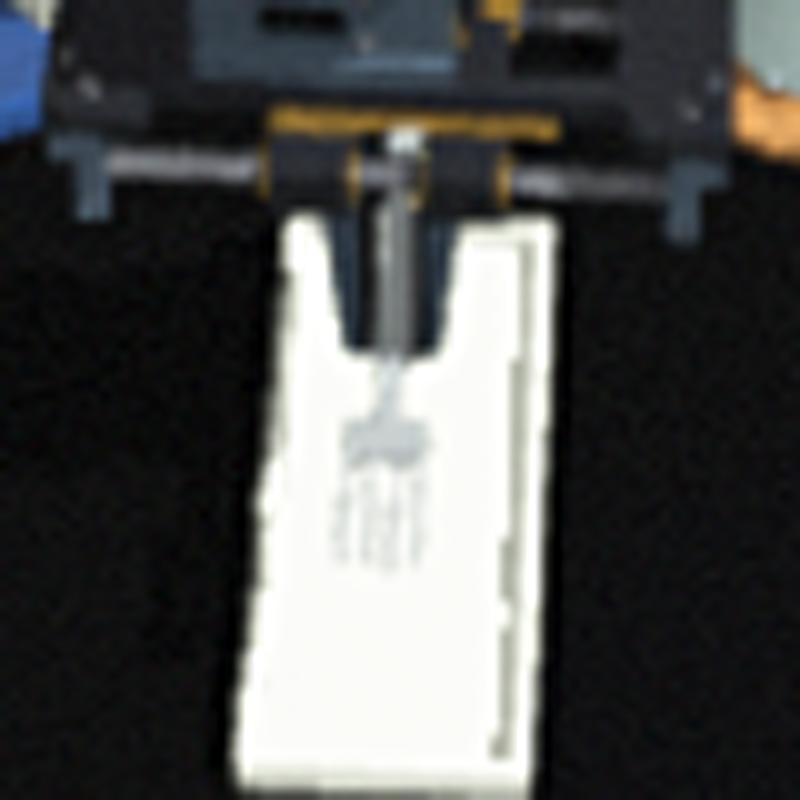

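View pics/c21t.png

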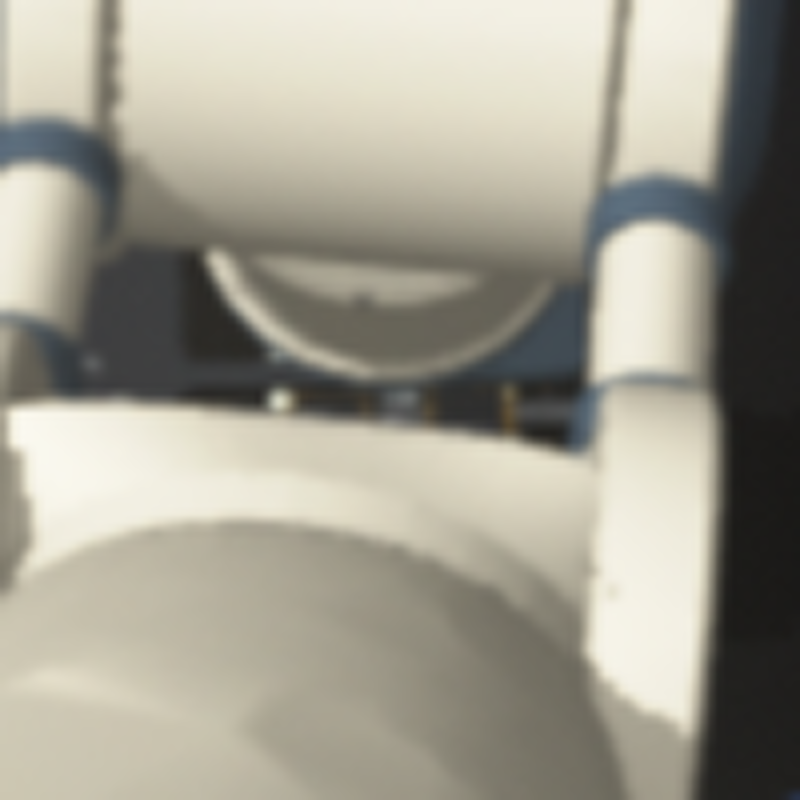

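```bash
python3 to.py .6335 .002 -.012 92.3; python3 -m pendant '[[[0.08,0.008,0.01],[0,0,0]],[[0.17,0.008,0.01],[0,0,0]],[[0.25,0.008,0.01],[0,0,0]],[[0.33,0.008,0.01],[0,0,0]],[[0.38,0.008,0.01],[0,0,0]],[[0.4,0.008,0.01],[0,0,0]],[[0.4,0.008,0.01],[0,0,0]]]'; python3 -m pendant '[[[0,0,0],[0,0,0]],[[0,0,0],[0,0,0]]]'
python3 - <<'E'
from h import *
a=snap("scene");crop(a,(316,255),40,10,"pics/c22.png")
E
```

```text
t 29.55 pos [ 0.6332 -0.      0.0532] psi 92.02 open 0.0112 F [-0.1  0.2 -0.5] q6 -1.7
shift [0.435 0.014 0.003] turn [-0.009 -0.001  0.   ]
time_s: 30.25
position: [0.6344, 0.0023, -0.0075]
orientation: [-0.013, 0.707, 0.013, 0.707]
contact_force: [0.1, -0.2, -0.9]
opening: 0.0112
time_s: 30.45
position: [0.635, 0.0022, -0.0066]
orientation: [-0.013, 0.707, 0.013, 0.707]
contact_force: [-0.1, -0.4, -0.1]
opening: 0.0114
```

View pics/c22.png

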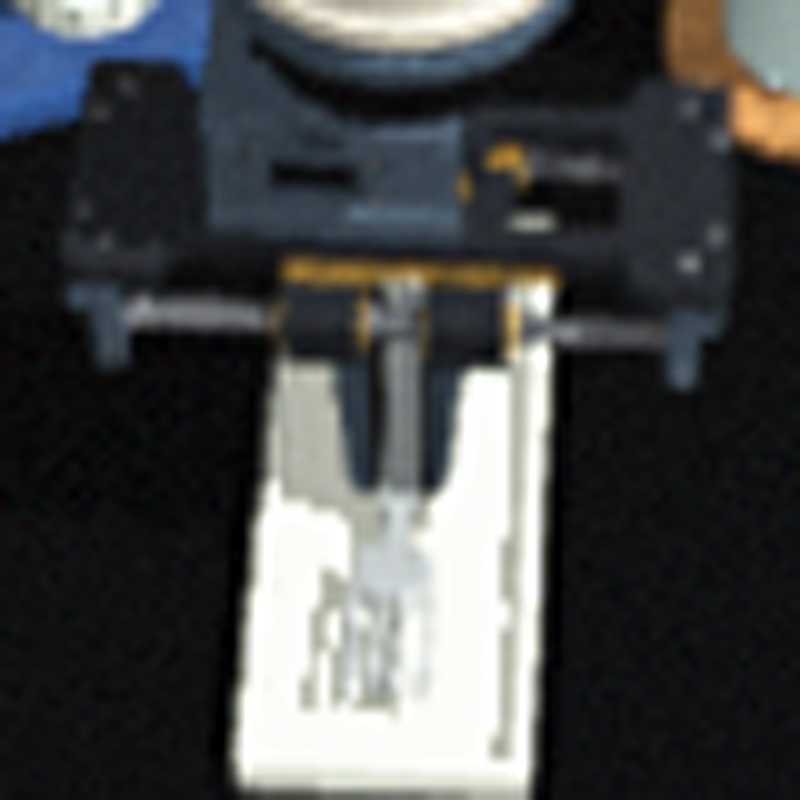

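```bash
python3 -m pendant '[[[0.03,0,0],[0,0,0]],[[0.055,0,0],[0,0,0]],[[0.06,0,0],[0,0,0]],[[0.06,0,0],[0,0,0]]]'; python3 -m pendant '[[[0.006,0,0],[0,0,0]],[[0.006,0,0],[0,0,0]],[[0.006,0,0],[0,0,0]]]'
```

```text
time_s: 30.9
position: [0.6344, 0.0023, -0.0164]
orientation: [-0.013, 0.707, 0.013, 0.707]
contact_force: [-0.6, -0.4, -0.6]
opening: 0.0112
time_s: 31.2
position: [0.6346, 0.0022, -0.0169]
orientation: [-0.013, 0.707, 0.013, 0.707]
contact_force: [0.2, -0.1, -0.0]
opening: 0.0116
```

```bash
python3 -m pendant '[[[0.005,0,0],[0,0,0]],[[0.005,0,0],[0,0,0]],[[0.005,0,0],[0,0,0]]]'; python3 -m pendant '[[[0.004,0,0],[0,0,0]],[[0.004,0,0],[0,0,0]],[[0.004,0,0],[0,0,0]]]'
```

```text
time_s: 31.5
position: [0.6348, 0.0022, -0.0176]
orientation: [-0.013, 0.707, 0.013, 0.707]
contact_force: [-0.3, 0.7, 2.6]
opening: 0.0112
time_s: 31.8
position: [0.6348, 0.0022, -0.0177]
orientation: [-0.013, 0.707, 0.013, 0.707]
contact_force: [-2.5, 0.2, 12.1]
opening: 0.0114
```

Contact is at the expected height, so I back off slightly, release and retreat.

```bash
python3 -m pendant '[[[-0.004,0,0],[0,0,0]],[[-0.004,0,0],[0,0,0]]]'; python3 -m pendant '[[[0,0,0],[0,0,0]],[[0,0,0],[0,0,0]],[[0,0,0],[0,0,0]],[[0,0,0],[0,0,0]]]' 0.75
python3 -m pendant '[[[-0.05,0,0],[0,0,0]],[[-0.2,0,0],[0,0,0]],[[-0.45,0,0],[0,0,0]],[[-0.7,0,0],[0,0,0]],[[-0.95,0,0],[0,0,0]],[[-1,0,0],[0,0,0]],[[-1,0,0],[0,0,0]]]' 0.75
python3 to.py .4838 -.372 .15 148.6
python3 - <<'E'
from h import *
a=snap("scene");crop(a,(316,255),40,10,"pics/c23.png")
E
```

```text
time_s: 32.0
position: [0.6347, 0.0022, -0.0176]
orientation: [-0.013, 0.707, 0.013, 0.707]
contact_force: [-1.7, 0.2, 5.1]
opening: 0.0111
time_s: 32.4
position: [0.6346, 0.0023, -0.0178]
orientation: [-0.013, 0.707, 0.013, 0.707]
contact_force: [0.1, 0.0, 0.6]
opening: 0.0228
time_s: 33.1
position: [0.6355, 0.0022, 0.1341]
orientation: [-0.013, 0.706, 0.013, 0.708]
contact_force: [-0.8, -0.1, -0.8]
opening: 0.0229
t 33.1 pos [0.6355 0.0022 0.1341] psi 92.12 open 0.0229 F [-0.8 -0.1 -0.8] q6 -1.7
shift [-0.108 -2.455 -1.102] turn [-1.883  0.005  0.004]
```

View pics/c23.png

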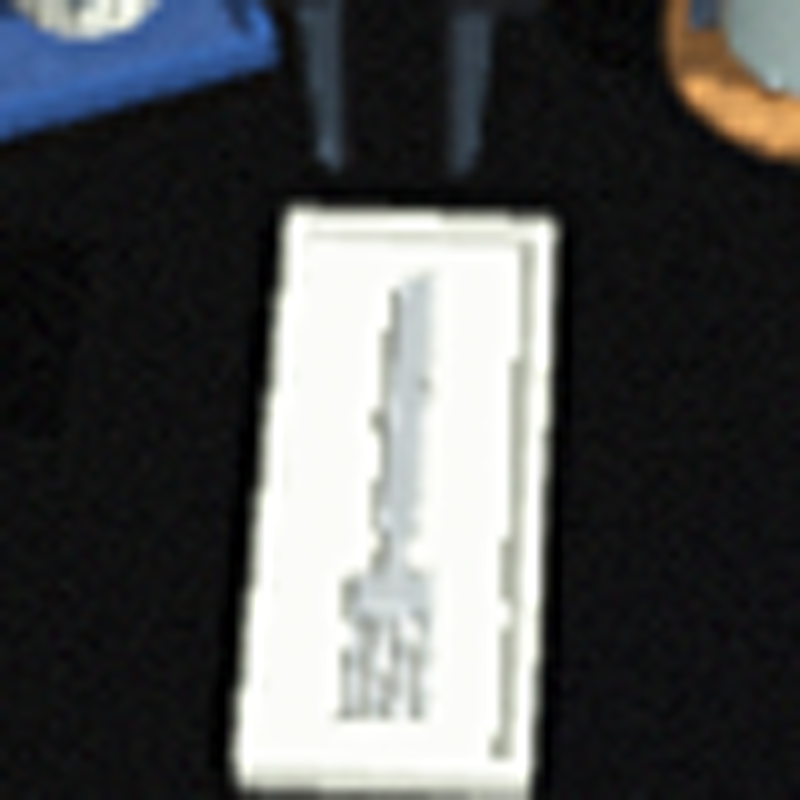

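Run:
```python
from meas import *
b=snap("top");P=cloud(b);roi=(395,150,495,250)
br=mask(b,(3,110,40),(25,255,255),roi)&((P[:,:,2]>.046)&(P[:,:,2]<.062)).astype(np.uint8)*255
Q=onplane(b,np.argwhere(br>0)[:,::-1],.052)
print("box",len(Q),cv2.minAreaRect((Q[:,:2]*1000).astype(np.float32)))
r=mask(b,(0,140,40),(8,255,255),(320,170,400,250))|mask(b,(172,140,40),(179,255,255),(320,170,400,250))
W=onplane(b,big(r).reshape(-1,2),.0295); print("timer",cv2.minEnclosingCircle((W[:,:2]*1000).astype(np.float32)))
print("felt",rectw(b,mask(b,(100,120,40),(125,255,255),(320,180,385,250)),.012))
pm=mask(b,(0,0,120),(179,120,255),roi); W=onplane(b,big(pm).reshape(-1,2),.017);print("plate",cv2.minEnclosingCircle((W[:,:2]*1000).astype(np.float32)))
cv2.imwrite("pics/t6.png",b["frame"][:,:,::-1])
```

```text
box 1204 ((484.4713439941406, -371.353271484375), (128.3487548828125, 66.91312408447266), 58.29170227050781)
timer ((440.5539855957031, -121.22320556640625), 23.16313362121582)
felt ((444.0915222167969, -122.04026794433594), (102.77481079101562, 104.23522186279297), 26.201793670654297)
plate ((484.6277770996094, -373.2470397949219), 108.9107437133789)
```

View pics/t6.png

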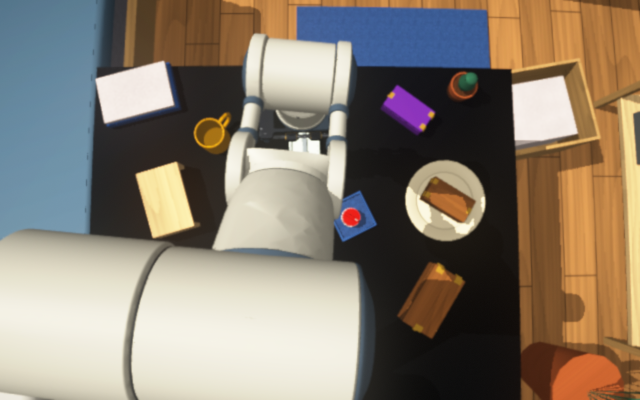

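```bash
python3 -m pendant '[[[-0.1,-0.1,-0.05],[0.28,0,0]],[[-0.1,-0.3,-0.14],[0.56,0,0]],[[-0.1,-0.5,-0.23],[0.84,0,0]],[[-0.1,-0.75,-0.34],[1,0,0]],[[-0.1,-0.95,-0.42],[1,0,0]],[[-0.1,-1,-0.44],[1,0,0]]]' 0; python3 to.py .4841 -.372 .15 -31.6
```

```text
time_s: 33.8
position: [0.5723, -0.1526, 0.1457]
orientation: [0.171, 0.687, -0.171, 0.685]
contact_force: [0.6, -0.2, -0.5]
opening: 0.0678
t 33.8 pos [ 0.5723 -0.1526  0.1457] psi 61.97 open 0.0678 F [ 0.6 -0.2 -0.5] q6 -1.44
shift [-0.028 -1.568  0.168] turn [-2.881e+00 -6.000e-03 -2.000e-03]
```

```bash
python3 -m pendant '[[[0,-0.1,0.01],[0.28,0,0]],[[0,-0.3,0.03],[0.56,0,0]],[[0,-0.5,0.05],[0.84,0,0]],[[0,-0.75,0.08],[1,0,0]],[[0,-0.9,0.1],[1,0,0]],[[0,-0.95,0.1],[1,0,0]]]' 0; python3 to.py .4841 -.372 .15 -31.6
```

```text
time_s: 34.4
position: [0.5199, -0.2843, 0.146]
orientation: [0.343, 0.619, -0.343, 0.618]
contact_force: [0.0, 0.3, 0.2]
opening: 0.0915
t 34.4 pos [ 0.5199 -0.2843  0.146 ] psi 32.03 open 0.0915 F [0.  0.3 0.2] q6 -1.16
shift [-0.027 -0.512  0.369] turn [ 2.121e+00 -2.000e-03  3.000e-03]
```

```bash
python3 -m pendant '[[[0,-0.1,0.07],[0.28,0,0]],[[0,-0.25,0.18],[0.56,0,0]],[[0,-0.4,0.28],[0.84,0,0]],[[0,-0.512,0.369],[1,0,0]],[[0,-0.512,0.369],[1,0,0]]]' 0; python3 -m pendant '[[[0,0,0],[0.28,0,0]],[[0,0,0],[0.56,0,0]],[[0,0,0],[0.84,0,0]],[[0,0,0],[1,0,0]],[[0,0,0],[1,0,0]]]' 0; python3 to.py .4841 -.372 .06 -31.6
```

```text
time_s: 34.9
position: [0.4847, -0.3718, 0.1463]
orientation: [0.492, 0.509, -0.492, 0.508]
contact_force: [0.3, 1.4, -0.2]
opening: 0.0912
time_s: 35.4
position: [0.4856, -0.3692, 0.1466]
orientation: [-0.606, -0.366, 0.606, -0.365]
contact_force: [1.0, 0.5, 0.1]
opening: 0.091
t 35.4 pos [ 0.4856 -0.3692  0.1466] psi -27.83 open 0.091 F [1.  0.5 0.1] q6 -0.26
shift [0.577 0.    0.021] turn [ 0.126 -0.001  0.002]
```

```bash
python3 -m pendant '[[[0.05,0,0.02],[0.126,0,0]],[[0.25,0,0.02],[0.126,0,0]],[[0.45,0,0.02],[0.126,0,0]],[[0.57,0,0.02],[0.126,0,0]],[[0.57,0,0.02],[0.126,0,0]],[[0.57,0,0.02],[0.126,0,0]]]' 0; python3 to.py .4841 -.372 .0 -31.6
python3 - <<'E'
from h import *
a=snap("scene");crop(a,(205,200),40,10,"pics/c24.png")
E
```

```text
time_s: 36.0
position: [0.4841, -0.3729, 0.0619]
orientation: [-0.617, -0.346, 0.617, -0.345]
contact_force: [-0.1, -0.5, -0.6]
opening: 0.091
t 36.0 pos [ 0.4841 -0.3729  0.0619] psi -31.51 open 0.091 F [-0.1 -0.5 -0.6] q6 -0.2
shift [ 0.413 -0.003 -0.005] turn [ 0.003 -0.     0.001]
```

View pics/c24.png

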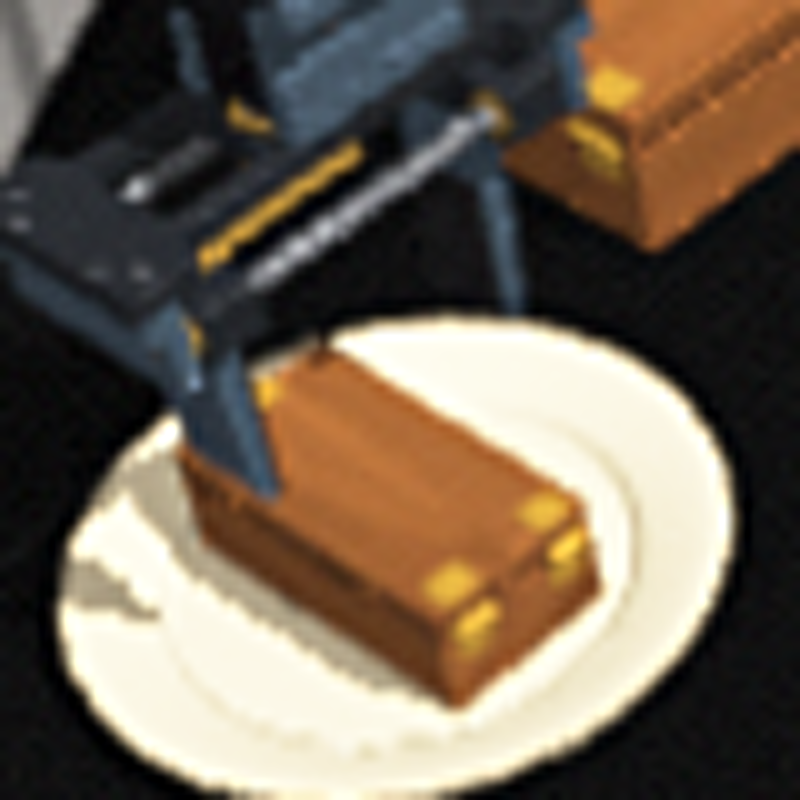

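Run:
```python
from meas import *
for n in("top","scene"):
    s=snap(n);P=cloud(s).reshape(-1,3);h=cv2.cvtColor(s["frame"],cv2.COLOR_RGB2HSV).reshape(-1,3)
    m=(h[:,0]>3)&(h[:,0]<25)&(h[:,1]>100)&(P[:,0]>.15)&(P[:,0]<.42)&(P[:,1]>-.5)&(P[:,1]<-.2)&(P[:,2]>.02)
    Q=P[m]; print(n,len(Q),Q.max(0) if len(Q) else "")
    Q=Q[Q[:,2]>np.percentile(Q[:,2],50)] if len(Q) else Q
    if len(Q): r=cv2.minAreaRect((Q[:,:2]*1000).astype(np.float32)); print(r,cv2.boxPoints(r))
```

```text
top 22 [ 0.3445545  -0.22598129  0.78124824]
((305.8874206542969, -263.36981201171875), (75.51478576660156, 6.746659278869629), 40.844852447509766) [[ 275.11838 -285.51175]
 [ 279.5308  -290.6155 ]
 [ 336.65646 -241.22787]
 [ 332.24405 -236.12411]]
scene 1013 [ 0.4155733  -0.21656556  0.52989726]
((287.92535400390625, -304.38568115234375), (276.8330383300781, 139.24435424804688), 7.825504779815674) [[ 141.31834 -254.25818]
 [ 160.27739 -392.2058 ]
 [ 434.53235 -354.51318]
 [ 415.5733  -216.56555]]
```

Run:
```python
from meas import *
s=snap("top")
print(onplane(s,[(435,262),(465,280),(430,338),(398,318)],.06).round(3))
a=snap("scene");P=cloud(a)[140:175,225:262].reshape(-1,3);P=P[(P[:,0]<.40)&(P[:,1]<-.2)]
print(np.nanpercentile(P[:,2],[50,90,97]), np.nanpercentile(P[:,0],[97,100]))
```

```text
[[ 0.325 -0.33   0.06 ]
 [ 0.279 -0.406  0.06 ]
 [ 0.135 -0.315  0.06 ]
 [ 0.186 -0.234  0.06 ]]
[0.05366652 0.06346357 0.06480845] [0.30906682 0.32578204]
```

```bash
python3 -m pendant '[[[0.1,0,0],[0,0,0]],[[0.2,0,0],[0,0,0]],[[0.3,0,0],[0,0,0]],[[0.37,0,0],[0,0,0]],[[0.4,0,0],[0,0,0]],[[0.4,0,0],[0,0,0]],[[0.4,0,0],[0,0,0]]]' 0;  python3 -m pendant '[[[0,0,0],[0,0,0]],[[0,0,0],[0,0,0]],[[0,0,0],[0,0,0]],[[0,0,0],[0,0,0]],[[0,0,0],[0,0,0]]]' 1 10; python3 -m pendant '[[[0,0,0],[0,0,0]],[[0,0,0],[0,0,0]],[[0,0,0],[0,0,0]]]' 1 30; python3 to.py .484 -.372 .0 -31.6
python3 - <<'E'
from h import *
a=snap("scene");crop(a,(205,200),40,10,"pics/c25.png")
E
```

```text
time_s: 36.95
position: [0.4841, -0.3737, 0.0023]
orientation: [0.618, 0.344, -0.617, 0.345]
contact_force: [1.0, -0.0, -0.9]
opening: 0.0917
time_s: 37.45
position: [0.4842, -0.3738, 0.0021]
orientation: [0.618, 0.344, -0.617, 0.345]
contact_force: [1.5, -1.0, 4.9]
opening: 0.0657
time_s: 37.75
position: [0.4842, -0.3738, 0.0021]
orientation: [0.618, 0.344, -0.617, 0.345]
contact_force: [2.5, 0.1, 5.9]
opening: 0.0661
t 37.75 pos [ 0.4842 -0.3738  0.0021] psi -31.67 open 0.0661 F [2.5 0.1 5.9] q6 -0.2
shift [ 0.014 -0.007 -0.01 ] turn [-0.002  0.    -0.002]
```

View pics/c25.png

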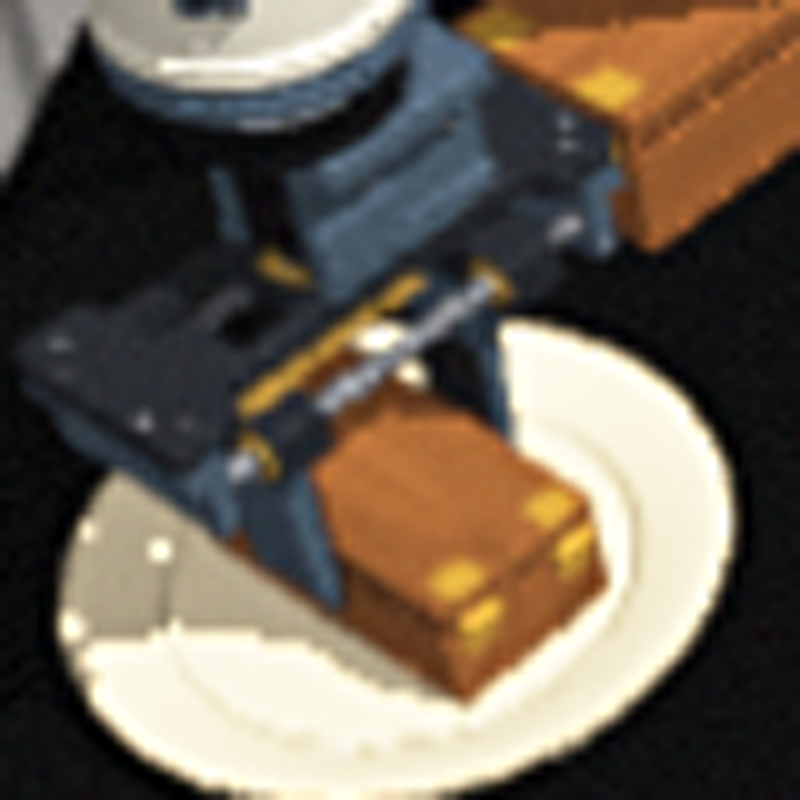

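```bash
python3 -m pendant '[[[0,0,0],[0,0,0]],[[-0.03,0,0],[0,0,0]],[[-0.08,0,0],[0,0,0]],[[-0.2,0,0],[0,0,0]],[[-0.35,0,0],[0,0,0]],[[-0.5,0,0],[0,0,0]],[[-0.65,0,0],[0,0,0]],[[-0.65,0,0],[0,0,0]]]' 1 30; python3 -m pendant '[[[-0.15,0,0],[0,0,0]],[[-0.25,0,0],[0,0,0]],[[-0.3,0,0],[0,0,0]],[[-0.3,0,0],[0,0,0]]]'
python3 to.py .484 .355 .15 -73.4
python3 - <<'E'
from meas import *
a=snap("scene");crop(a,(205,190),40,10,"pics/c26.png")
b=snap("top");pl=mask(b,(10,20,170),(30,255,255),(130,155,190,245)); print(rectw(b,pl,.06))
P=cloud(b)[155:245,130:205].reshape(-1,3); P=P[np.abs(P[:,2]-.06)<.008];print(cv2.minAreaRect((P[:,:2]*1000).astype(np.float32)))
crop(b,(165,200),50,8,"pics/c26t.png")
E
```

```text
time_s: 38.6
position: [0.4849, -0.3744, 0.1022]
orientation: [0.618, 0.343, -0.617, 0.346]
contact_force: [-0.2, -0.9, -4.4]
opening: 0.0661
time_s: 39.0
position: [0.4838, -0.3735, 0.1443]
orientation: [0.617, 0.344, -0.617, 0.345]
contact_force: [-0.2, -0.0, -4.0]
opening: 0.0661
t 39.0 pos [ 0.4838 -0.3735  0.1443] psi -31.66 open 0.0661 F [-0.2 -0.  -4. ] q6 -0.2
shift [-0.039 -2.548 -4.134] turn [ 1.391e+00 -0.000e+00 -1.000e-03]
((484.1968688964844, 354.7269287109375), (171.07943725585938, 110.64978790283203), 16.588117599487305)
((483.8932189941406, 355.1984558105469), (171.9258575439453, 112.02220916748047), 16.673744201660156)
```

View pics/c26.png

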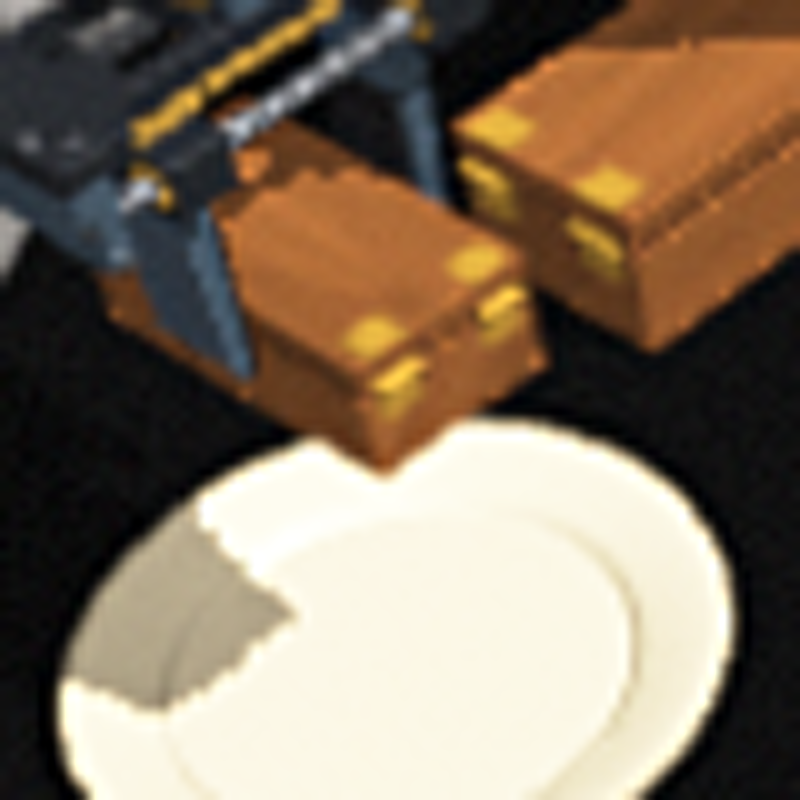

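View pics/c26t.png

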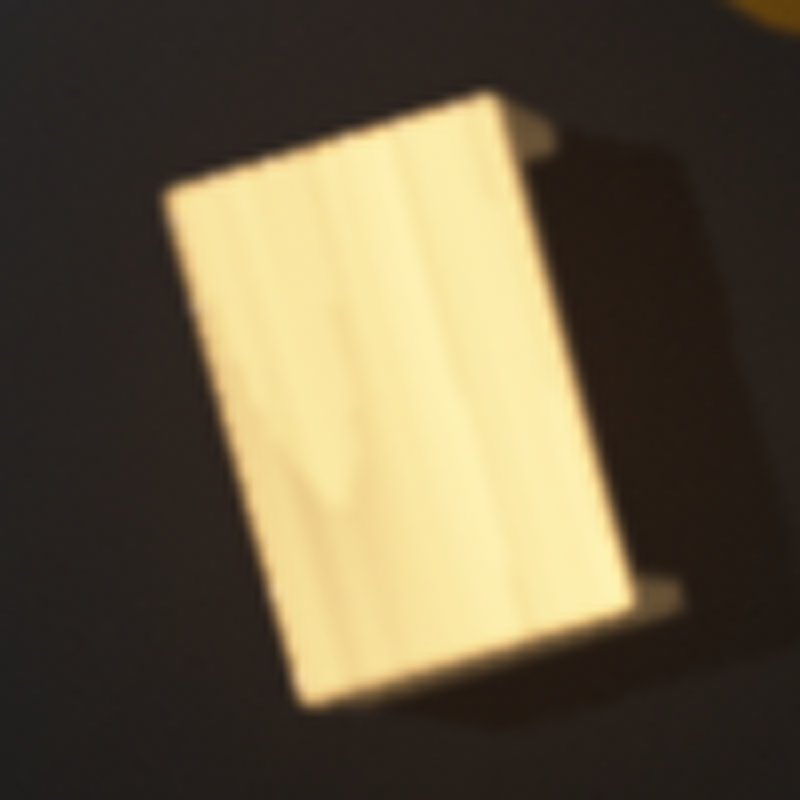

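```bash
python3 -m pendant '[[[0,-0.05,-0.08],[0.05,0,0]],[[0,-0.13,-0.22],[0.15,0,0]],[[0,-0.24,-0.39],[0.3,0,0]],[[0,-0.36,-0.58],[0.45,0,0]],[[0,-0.48,-0.78],[0.6,0,0]],[[0,-0.58,-0.94],[0.7,0,0]],[[0,-0.6,-0.98],[0.7,0,0]]]';python3 to.py .484 .355 .15 -73.4
```

```text
time_s: 39.8
position: [0.4832, -0.1981, 0.1433]
orientation: [-0.669, -0.227, 0.67, -0.226]
contact_force: [-0.5, 0.7, -3.3]
opening: 0.0659
t 39.8 pos [ 0.4832 -0.1981  0.1433] psi -52.66 open 0.0659 F [-0.5  0.7 -3.3] q6 0.42
shift [-0.038 -2.929 -2.241] turn [0.691 0.002 0.005]
```

```bash
python3 -m pendant '[[[0,-0.13,-0.1],[0.1,0,0]],[[0,-0.3,-0.23],[0.25,0,0]],[[0,-0.48,-0.37],[0.4,0,0]],[[0,-0.66,-0.5],[0.55,0,0]],[[0,-0.82,-0.63],[0.691,0,0]],[[0,-0.95,-0.73],[0.691,0,0]],[[0,-1,-0.77],[0.691,0,0]]]';python3 to.py .484 .355 .15 -73.4
```

```text
time_s: 40.5
position: [0.4849, -0.0103, 0.1436]
orientation: [-0.699, -0.103, 0.7, -0.103]
contact_force: [1.0, -0.3, -3.8]
opening: 0.066
t 40.5 pos [ 0.4849 -0.0103  0.1436] psi -73.27 open 0.066 F [ 1.  -0.3 -3.8] q6 1.13
shift [-0.042 -2.334 -0.695] turn [0.004 0.002 0.001]
```

```bash
python3 -m pendant '[[[0,-0.13,-0.04],[0,0,0]],[[0,-0.3,-0.09],[0,0,0]],[[0,-0.5,-0.15],[0,0,0]],[[0,-0.7,-0.21],[0,0,0]],[[0,-0.88,-0.26],[0,0,0]],[[0,-1,-0.3],[0,0,0]]]';python3 -m pendant '[[[0,-0.2,-0.06],[0,0,0]],[[0,-0.4,-0.12],[0,0,0]],[[0,-0.6,-0.18],[0,0,0]],[[0,-0.78,-0.23],[0,0,0]],[[0,-0.92,-0.27],[0,0,0]],[[0,-0.98,-0.29],[0,0,0]],[[0,-0.98,-0.29],[0,0,0]]]';python3 to.py .484 .355 .15 -73.4
```

```text
time_s: 41.1
position: [0.4855, 0.1457, 0.1438]
orientation: [-0.699, -0.103, 0.7, -0.103]
contact_force: [0.2, 0.2, -3.7]
opening: 0.0658
time_s: 41.8
position: [0.4854, 0.2983, 0.1437]
orientation: [-0.7, -0.102, 0.7, -0.103]
contact_force: [0.7, -0.7, -3.0]
opening: 0.0662
t 41.8 pos [0.4854 0.2983 0.1437] psi -73.32 open 0.0662 F [ 0.7 -0.7 -3. ] q6 1.73
shift [-0.042 -0.365 -0.099] turn [ 0.003  0.001 -0.   ]
```

```bash
python3 -m pendant '[[[0,-0.13,-0.04],[0,0,0]],[[0,-0.27,-0.07],[0,0,0]],[[0.05,-0.345,-0.095],[0,0,0]],[[0.15,-0.365,-0.1],[0,0,0]],[[0.28,-0.365,-0.1],[0,0,0]],[[0.38,-0.365,-0.1],[0,0,0]],[[0.45,-0.365,-0.1],[0,0,0]],[[0.45,-0.365,-0.1],[0,0,0]]]';python3 to.py .484 .355 .058 -73.4
python3 - <<'E'
from meas import *
a=snap("scene");crop(a,(435,220),45,9,"pics/c27.png")
b=snap("top");crop(b,(165,200),50,8,"pics/c27t.png")
E
```

```text
time_s: 42.6
position: [0.4833, 0.3536, 0.0751]
orientation: [-0.699, -0.102, 0.701, -0.102]
contact_force: [0.0, 0.6, -2.9]
opening: 0.066
t 42.6 pos [0.4833 0.3536 0.0751] psi -73.42 open 0.066 F [ 0.   0.6 -2.9] q6 1.81
shift [ 0.114 -0.008 -0.007] turn [-0.001  0.005 -0.002]
```

View pics/c27.png

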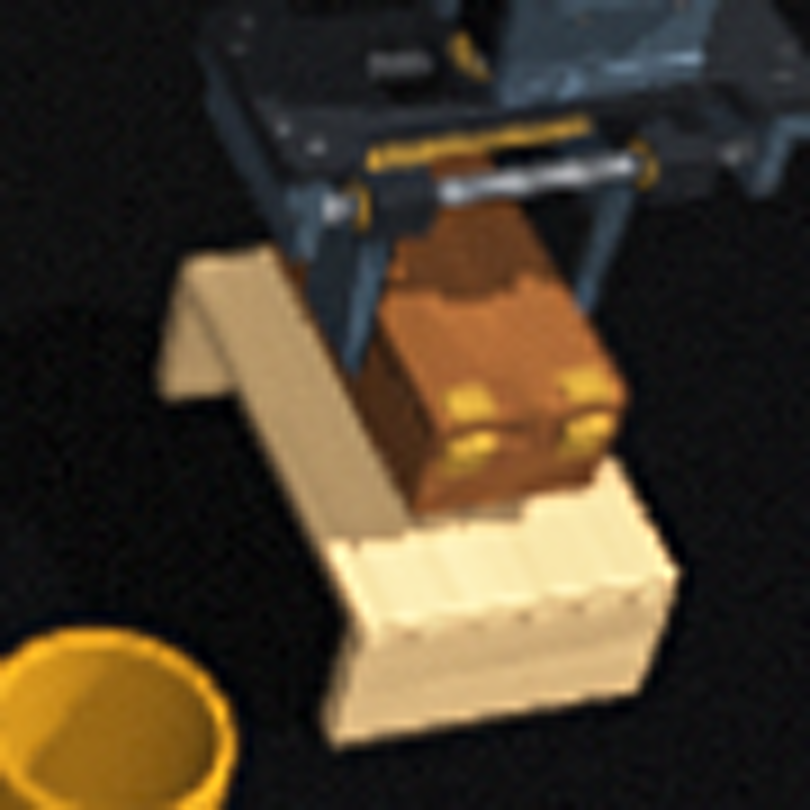

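View pics/c27t.png

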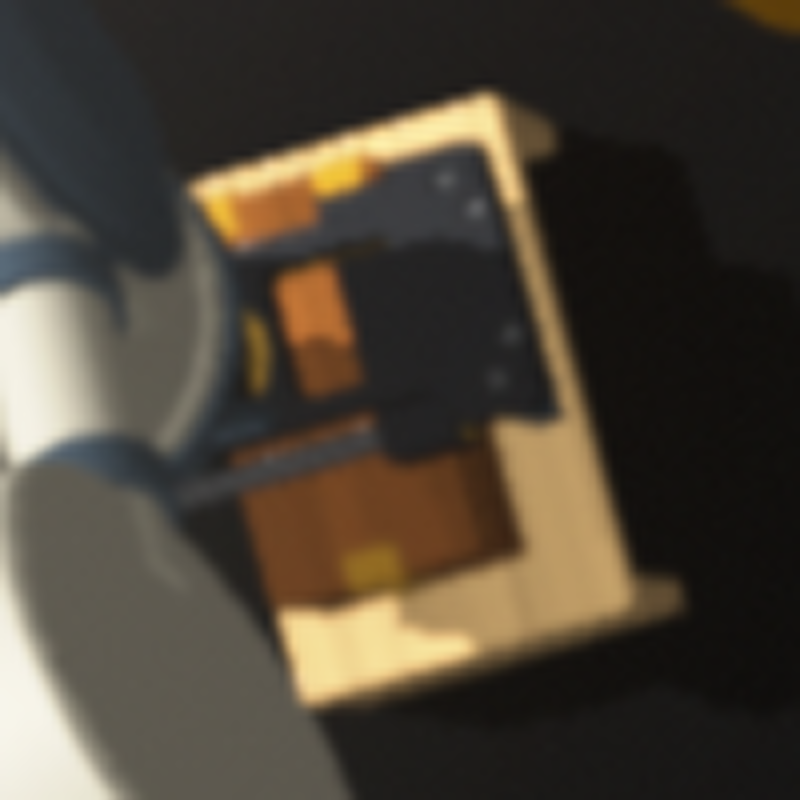

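```bash
python3 -m pendant '[[[0.03,-0.004,-0.004],[0,0,0]],[[0.06,-0.004,-0.004],[0,0,0]],[[0.09,-0.004,-0.004],[0,0,0]],[[0.11,-0.004,-0.004],[0,0,0]],[[0.112,-0.004,-0.004],[0,0,0]],[[0.112,-0.004,-0.004],[0,0,0]]]';python3 -m pendant '[[[0,0,0],[0,0,0]],[[0,0,0],[0,0,0]]]'; python3 to.py .484 .355 .056 -73.4
python3 - <<'E'
from meas import *
a=snap("scene");crop(a,(435,220),45,9,"pics/c28.png")
b=snap("top");crop(b,(165,200),50,8,"pics/c28t.png")
P=cloud(b); roi=(130,155,210,245)
br=mask(b,(3,110,40),(25,255,255),roi)&((P[:,:,2]>.098)&(P[:,:,2]<.116)).astype(np.uint8)*255
Q=onplane(b,np.argwhere(br>0)[:,::-1],.107);print("box",len(Q),cv2.minAreaRect((Q[:,:2]*1000).astype(np.float32)))
E
```

```text
time_s: 43.3
position: [0.4843, 0.3557, 0.0599]
orientation: [-0.7, -0.102, 0.7, -0.102]
contact_force: [0.4, 0.1, -3.6]
opening: 0.0657
time_s: 43.5
position: [0.4844, 0.3557, 0.0601]
orientation: [0.7, 0.102, -0.7, 0.102]
contact_force: [-0.2, -1.3, -3.8]
opening: 0.0658
t 43.5 pos [0.4844 0.3557 0.0601] psi -73.39 open 0.0658 F [-0.2 -1.3 -3.8] q6 1.82
shift [0.028 0.004 0.004] turn [ 0.    -0.001  0.   ]
box 665 ((484.4816589355469, 354.60211181640625), (129.78546142578125, 69.48666381835938), 15.776561737060547)
```

View pics/c28t.png

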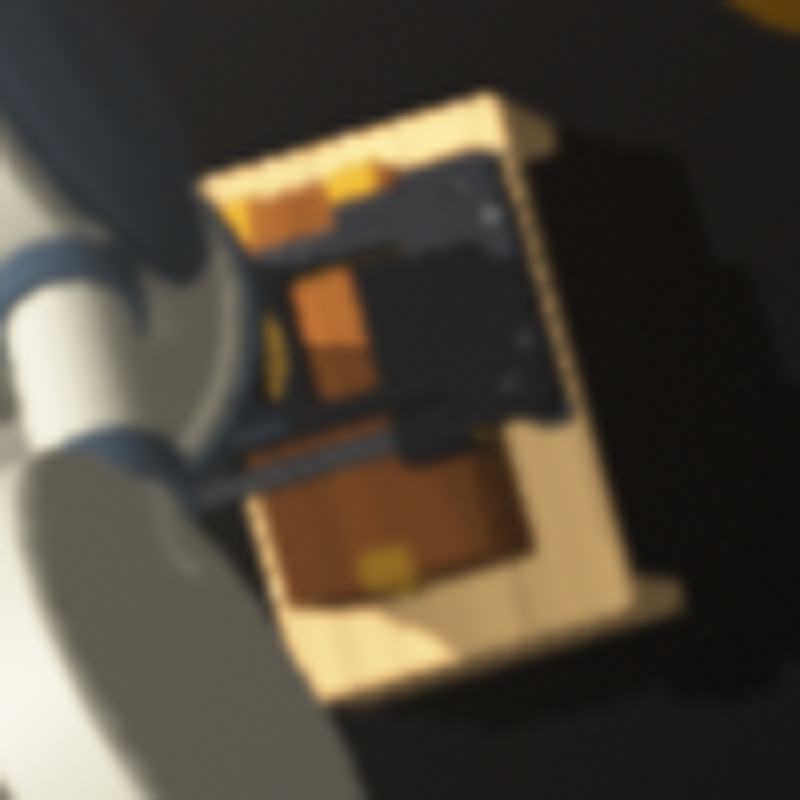

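```bash
python3 -m pendant '[[[0.012,0,0],[0,0,0]],[[0.02,0,0],[0,0,0]],[[0.02,0,0],[0,0,0]]]';python3 -m pendant '[[[0.005,0,0],[0,0,0]],[[0.005,0,0],[0,0,0]],[[0.005,0,0],[0,0,0]]]'
```

```text
time_s: 43.9
position: [0.4841, 0.3555, 0.0567]
orientation: [-0.7, -0.102, 0.7, -0.102]
contact_force: [-0.5, -0.1, -3.8]
opening: 0.0659
time_s: 44.2
position: [0.4843, 0.3556, 0.0562]
orientation: [-0.7, -0.102, 0.7, -0.102]
contact_force: [-1.1, -0.7, -2.6]
opening: 0.066
```

```bash
python3 -m pendant '[[[0.004,0,0],[0,0,0]],[[0.004,0,0],[0,0,0]],[[0.004,0,0],[0,0,0]]]'
```

```text
time_s: 44.5
position: [0.4843, 0.3557, 0.0561]
orientation: [0.7, 0.102, -0.7, 0.102]
contact_force: [-2.3, -0.2, 4.9]
opening: 0.0659
```

```bash
python3 -m pendant '[[[0,0,0],[0,0,0]],[[0,0,0],[0,0,0]],[[0,0,0],[0,0,0]],[[0,0,0],[0,0,0]]]' 0
python3 -m pendant '[[[-0.1,0,0],[0,0,0]],[[-0.25,0,0],[0,0,0]],[[-0.45,0,0],[0,0,0]],[[-0.7,0,0],[0,0,0]],[[-0.95,0,0],[0,0,0]],[[-1,0,0],[0,0,0]],[[-1,0,0],[0,0,0]]]' 0; python3 to.py .33 .2 .30 -73
```

```text
time_s: 44.9
position: [0.4843, 0.3557, 0.0556]
orientation: [0.7, 0.102, -0.7, 0.102]
contact_force: [-0.6, 0.5, 0.6]
opening: 0.0906
time_s: 45.6
position: [0.485, 0.3561, 0.2069]
orientation: [0.701, 0.102, -0.699, 0.102]
contact_force: [0.4, -0.8, -1.2]
opening: 0.0914
t 45.6 pos [0.485  0.3561 0.2069] psi -73.39 open 0.0914 F [ 0.4 -0.8 -1.2] q6 1.82
shift [-0.625  0.701  1.286] turn [-0.013 -0.005  0.001]
```

```bash
python3 -m pendant '[[[-0.1,-0.05,0.15],[0,0,0]],[[-0.2,-0.1,0.35],[0,0,0]],[[-0.3,-0.15,0.55],[0,0,0]],[[-0.3,-0.2,0.7],[0,0,0]],[[-0.3,-0.23,0.77],[0,0,0]],[[-0.3,-0.23,0.77],[0,0,0]]]' 0
python3 - <<'E'
from meas import *
a=snap("scene");b=snap("top");P=cloud(b)
cv2.imwrite("pics/f_s.png",a["frame"][:,:,::-1]);cv2.imwrite("pics/f_t.png",b["frame"][:,:,::-1])
roi=(130,155,210,245)
def zb(lo,hi): return ((P[:,:,2]>lo)&(P[:,:,2]<hi)).astype(np.uint8)*255
br=mask(b,(3,110,40),(25,255,255),roi)&zb(.098,.116); Q=onplane(b,np.argwhere(br>0)[:,::-1],.106);print("box",len(Q),cv2.minAreaRect((Q[:,:2]*1000).astype(np.float32)))
r=mask(b,(0,140,40),(8,255,255),(320,170,400,250))|mask(b,(172,140,40),(179,255,255),(320,170,400,250))
W=onplane(b,big(r).reshape(-1,2),.0295); print("timer",cv2.minEnclosingCircle((W[:,:2]*1000).astype(np.float32)))
print("felt",rectw(b,mask(b,(100,120,40),(125,255,255),(320,180,385,250)),.012))
w=mask(b,(0,0,100),(179,50,255),(225,180,300,250))&zb(.066,.082)
if w.any():
  W=onplane(b,big(w).reshape(-1,2),.074);print("jar lid",cv2.minEnclosingCircle((W[:,:2]*1000).astype(np.float32)))
E
```

```text
time_s: 46.2
position: [0.3625, 0.3555, 0.2496]
orientation: [-0.699, -0.102, 0.7, -0.103]
contact_force: [0.2, 0.8, 0.5]
opening: 0.0912
box 1428 ((484.5433654785156, 354.07586669921875), (129.20416259765625, 69.74942779541016), 16.842111587524414)
timer ((440.5086364746094, -121.14662170410156), 23.24727439880371)
felt ((443.83489990234375, -121.51470184326172), (105.10987854003906, 105.41445922851562), 26.20796012878418)
jar lid ((443.7234191894531, 117.88870239257812), 31.340124130249023)
```

View pics/f_s.png

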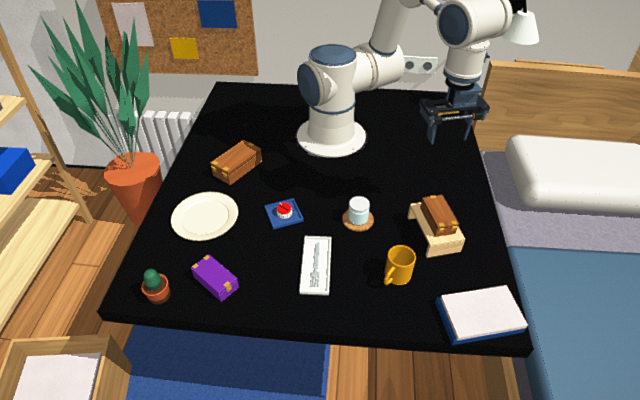

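View pics/f_t.png

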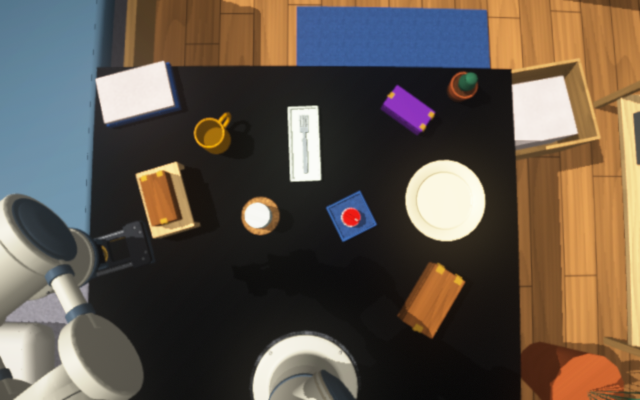

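Run:
```python
from meas import *
from bench import order
b=snap("top"); g=mask(b,(0,0,40),(179,80,222),(293,112,316,176))
F=onplane(b,np.argwhere(g>0)[:,::-1],.008); print("fork",len(F),cv2.minAreaRect((F[:,:2]*1000).astype(np.float32)),"tray",rectw(b,mask(b,(0,0,150),(179,60,255),(280,95,330,190)),.012))
print(order.hand_in())
```

```text
fork 349 ((634.16552734375, 11.151238441467285), (40.049259185791016, 162.93655395507812), 89.9778823852539) tray ((638.3338623046875, 2.2554702758789062), (202.94003295898438, 82.7735824584961), 2.0232644081115723)
the job is handed in; nothing more can be done
None
```

The job is handed in at about 46 s of robot time. In order, I put the timer in the felt tray, the jar on the coaster, the fork lengthwise in the cutlery tray and the oak box on the riser. Each was lowered to a light touch and then released, and the jar stayed upright throughout.

| Thing | Last check from the top camera |
|---|---|
| Timer | about 3 mm off the tray's centre; I left it there |
| Jar | about 2 mm off the coaster's centre |
| Oak box | about 1 mm off the riser's centre, and within about 0.3° of square with it |
| Plate | empty; by eye it had not moved |
| Mug | standing, by eye not moved |

- **Fork check disagreed:** the final fork mask read about 9 mm to one side. It is unreliable, because it came out 40 mm wide for a 24 mm fork, so it probably took in tray-wall shadow. The released pose and the pictures show the fork within a few millimetres of the middle. I handed in without resolving this.
- **Gripper reach:** the fingertips ended about 20 mm short of the stated tool point. Because of this I gripped the timer by its grip bar instead of its base. I set the fork's height from contact force and pictures.

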